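# Clear the feed deck and run the scrap grinder

### The job

Use the wooden scraper block, not the gripper itself, to push all four carrot offcuts along the white feed deck into the grinder's hopper, then put the scraper down on the counter clear of the machine. Next flip the safety catch right over, away from the lever, and only then pull the run lever by its black grip towards the robot's side as far as it goes. The lever springs back, so finish while still holding it fully pulled; leave the other things on the counter where they are and do not force the lever against the catch.

Things in the scene. Friction and masses are not known exactly. Their poses are not given: they have to be found in the camera images.
- grinder: Fixed steel scrap grinder, turned up to 0.2 rad. Origin on the counter below mid-channel; x points away from the robot, y left. All grinder sizes in mm in this frame. Feed channel: x -65 to 65, between a front rail 12 thick, top z 85, and the drive housing behind it (x 65 to 185, y -157 to 175, top z 110). The lever stands on the housing at y 40, the catch's post at y -32 to -42.
- deck_mouth (a point): Middle of the white feed deck's edge over the hopper: grinder (0, -30, 70). The deck is the channel's flat floor at z 70 from y -30 to 175; its +y end is open, no wall, and free of offcuts above y 130 at the start. At y -30 it drops sharply into the hopper; axes as the grinder's, push offcuts along -y.
- hopper_floor (a point): Centre of the hopper's floor: grinder (0, -87.5, 8). The hopper is an open well, x -65 to 65, y -30 to -145; its end wall at y -145 to -157 has its top at z 100.
- stick_a: Carrot stick, loose, 16 x 44 x 16 mm (long along its y), 12 g, lies on the deck. Its origin is the centre of its underside as built.
- stick_b: A second carrot stick, the same. Its origin is the centre of its underside as built.
- coin_a: Thick carrot slice, loose disc 32 mm across, 14 mm high, 12 g, lies flat on the deck. Its origin is the centre of its underside as built.
- coin_b: A second carrot slice, the same. Its origin is the centre of its underside as built.
- scraper: Loose wooden scraper block, about 150 g, standing on the counter left or right of the grinder: lower block 116 (x) x 36 (y) x 28 mm high, on it a central grip rib 70 (x) x 20 (y) mm, z 28 to 68 mm, to be grasped across its 20 mm. Origin: centre of the underside, z up. The 116 mm side fits across the 130 mm wide channel.
- catch (a joint): Safety catch angle, rad: 0 closed (starts 0 to 0.15), 1.45 flipped right over, at its stop. Axis along grinder x through (112, -25, 140). A round bar, 12 mm thick, 82 mm long, points level to +y when closed and blocks the lever's stem after about 0.15 rad; it swings up and clears the lever from 1.1. Stiff hinge, 0.06 N m: stays where left.
- catch_tab (a point): Middle of the free end of the catch's thumb tab: steel, 30 (x) x 8 (y) mm, standing 68 mm straight up from the catch's axis when closed. Push it along grinder -y (away from the lever) and down: it ends almost level towards -y, the bar upright. 55 mm are free between tab and lever stem. z axis: along the tab, away from the hinge.
- lever (a joint): Run lever angle, rad: 0 rest (leans 0.1 rad away from the robot), 0.65 fully pulled, at its stop. Axis along grinder y through x 125, z 95; its top moves to grinder -x. Sprung back to 0: about 2 N at the grip at first, 9 N at the end.
- lever_grip: Black round bar on top of the lever, 22 mm thick, along grinder y from 8 mm right of the stem's middle to 68 mm left of it; stem 12 mm thick. Origin on the bar's axis over the stem, 120 mm from the lever's axis. A sleeve that turns freely about its own length on the lever's arm.
- grip_mid (a point): The place to grip: on the black bar's axis, 40 mm to the +y side of the stem; at rest at grinder (137, 80, 214), fully pulled at (63, 80, 197); moves on a 120 mm radius about the lever's axis.
- jar: Bystander: glass jar, 72 mm across, 75 mm high, left or right of the grinder.
- tin: Bystander: food tin, 76 mm across, 110 mm high.
- mug: Bystander: white mug, 80 mm across, 90 mm high.
- bowl: Bystander: steel bowl, 90 mm across, 50 mm high.
- cup: Bystander: red plastic measuring cup, 70 mm across, 45 mm high.
- onion: Bystander: red onion, 72 mm across, 70 mm high.
There are look-alikes about, which are no part of the job. There is more than one size of the scraper; the one meant has the size given above.

How it is judged (in metres and radians):
On the way, in this order (a step that is already met when the one before it is completed fails the run):
1. all four carrot offcuts are in the hopper (z of stick_a in the frame of grinder between 0 and 0.058 m and y of stick_a in the frame of grinder between -0.15 and -0.025 m and x of stick_a in the frame of grinder between -0.07 and 0.07 m and z of stick_b in the frame of grinder between 0 and 0.058 m and y of stick_b in the frame of grinder between -0.15 and -0.025 m and x of stick_b in the frame of grinder between -0.07 and 0.07 m and z of coin_a in the frame of grinder between 0 and 0.058 m and y of coin_a in the frame of grinder between -0.15 and -0.025 m and x of coin_a in the frame of grinder between -0.07 and 0.07 m and z of coin_b in the frame of grinder between 0 and 0.058 m and y of coin_b in the frame of grinder between -0.15 and -0.025 m and x of coin_b in the frame of grinder between -0.07 and 0.07 m), for 0.2 s.
2. the scraper has been put down on the counter (height (world z) of scraper between -0.01 and 0.03 m and contact force between scraper and grinder below 0.1 N and contact force between the fingers and scraper below 0.1 N and linear speed of scraper below 0.02 m/s), for 0.2 s.
3. the safety catch is flipped over (value of joint catch above 1.1 rad and value of joint lever below 0.1 rad), for 0.2 s.
4. the lever is pulled and held (value of joint lever above 0.5 rad and contact force between the fingers and lever_grip above 2 N), for 0.3 s.
At the end, for the whole second after the job is handed in: Lever at 0.5 rad or more (stop 0.65), still, fingers pressing its grip with over 2 N; catch over 1.1 rad; all four offcuts in the hopper below deck height; scraper on the counter, let go, still, not touching the grinder (all of step 1 and all of step 2 and all of step 4 and value of joint catch above 1.1 rad and velocity of joint lever between -0.1 and 0.1 rad/s); the arm keeps its last pose, push and grip.
It fails at once if the lever is forced against the closed catch (value of joint lever above 0.3 rad and value of joint catch below 0.9 rad).
It fails at once if the gripper pushes an offcut directly (contact force between any of the fingers, the arm and stick_a above 0.5 N or contact force between any of the fingers, the arm and stick_b above 0.5 N or contact force between any of the fingers, the arm and coin_a above 0.5 N or contact force between any of the fingers, the arm and coin_b above 0.5 N).
It fails at once if a bystander is shifted by more than 30 mm or knocked over (distance of any of jar, tin, mug, bowl, cup, onion from where it was at the start of the episode above 0.03 m or angle between any of jar, tin, mug, bowl, cup, onion's own z axis and vertical above 0.6 rad).
It also fails if it takes over 72 s, if anything falls off the work surface, if the arm or the gripper's body presses on something with over 40 N, if the wrist force passes 120 N, or if a joint passes its speed limit or range.

### The arm

A 6-joint arm with a two-finger parallel gripper is mounted at the origin on the work surface. World frame = base frame: x ahead of the robot, y to its left, z up, the work surface at z = 0. Lengths are in mm, angles in rad, forces in N, time in s.
With the tool pointing down it reaches from about 350 to 950 mm from the base axis. Payload 17.4 kg.
Tool frame: the origin (TCP) lies between the finger pads; the fingertips stand 25 mm ahead of it and the grasp point (between the pads) lies 6 mm ahead of it; y points along the fingers, x is the direction in which the jaws open and shut, and the axes are right-handed (so a half turn about y gives the same grasp; the last joint's range is limited). The gripper opens to 93 mm and grips with 3 to 60 N. Pads are 15 mm wide; open, the fingers measure 128 mm over their backs; the gripper's body (75 mm by 188 mm) begins 65 mm behind the grasp point.
Start: joints at [-1.289, 0.116, 1.442, -0, 1.584, -0.038], TCP at [212.195, -640.785, 243.646] pointing down, gripper open.
Joint ranges: [-2.83, 2.83], [-0.83, 2.19], [0.07, 2.5], [-1.14, 4.28], [0.01, 3], [-2.97, 2.97]. Speed limits (rad/s): [1.89, 1.89, 2.22, 3.14, 3.14, 3.14].

### API

Orientations are given as a unit quaternion [w, x, y, z].
In Python, from station import r gives the robot as it stands. The module is installed in compiled form; this text tells all that it offers.
- The arm moves only by the tool step_arm, never from a script. Its argument "plan" is a list that holds one entry, the list of rows, each a list of 5 numbers: the shift along the tool's x, y, z in cm, then the turn about the tool's y in rad, then the opening, from 0 (shut) to 1 (fully open). A call has 1 to 5 rows; each row shifts and turns the pose as measured when the row begins, along the tool's axes as they then stand; what a row does not reach is not made up. A row lasts 1/10 s, in which the tool goes at most 50 mm and 8.59 degrees, less where a joint would pass 70% of its speed; a pose out of reach is approached as far as the arm can. A call is refused whole if a number of a shift passes 5 or a number of a turn 0.15, either way. A call with a gripper value outside its range is refused whole. The fingers move at their own pace and stop on an object; the grip force is fixed at half the most. Time passes only in rows, so rows that do not move let the fingers close. It gives the time, the measured TCP pose, the force and the opening at its end, in the units of the state.
- r.get_state(): the state, without advancing time (a new reading comes with each control period).
- r.read_camera(name): name is "side" or "top" or "wrist"; returns the picture (420x560x3 uint8, red, green, blue); there is no depth.
- r.camera_info(name): a dict with "K" (3x3 intrinsics, pixels), "dist" ([k1, k2, p1, p2, k3] as OpenCV has them; the pictures are not rectified), "R" (3x3) and "t" (3): a world point X has camera coordinates R X + t. Camera axes: x right, y down, z forward; pixel columns grow to the right and rows downward; lengths in mm; the calibration is good to about 2 mm. A picture is of the moment at which its call begins: read the wrist's pose just before it. camera_info takes no time and is no camera call; for the wrist camera it gives the pose at the moment of the call.
- r.hand_in(): hands the job in, once; it reports no verdict.
The state is a dict: "clock": time; "qpos": joint angles; "qvel": joint speeds; "effort": joint torques, N m; "eef_pos": TCP position; "eef_rot": TCP orientation; "ft_force": force on the tool from outside, world axes, zero at the start; "moment": the same for the moment, N m; "gripper_width": opening from 0.0 (shut) to 1.0 (fully open).
Only numpy, scipy, OpenCV 4.12 (cv2) and the standard library are available. Lean on these libraries where they do the work, as an engineer would, in place of code of your own. Each camera call takes 0.05 s, during which the arm holds its last target.

## Working session

There is one attempt and no reset: what is moved stays moved. The work goes in short steps, Python scripts to look and compute and a tool call to move; the robot and the scene stay as the last step left them, time stands still between calls to the robot, and variables do not carry over. Pictures are saved under pics/ and viewed, and the job is handed in when it is done.

Besides the shell and the picture viewer there is one more tool, called after "Call:" as name(argument=value, ...) on one line, values as JSON. step_arm: Moves the arm, as the interface text tells. Its arguments: {"type":"object","properties":{"plan":{"type":"array","items":{"type":"array","items":{"type":"array","items":{"type":"number"}}}}},"required":["plan"]}

```bash
mkdir -p pics; ls
python3 - <<'E'
from station import r
import cv2
s=r.get_state()
for k in s: print(k,s[k])
for n in ["side","top","wrist"]:
    im=r.read_camera(n); cv2.imwrite(f"pics/{n}0.png",im[:,:,::-1])
    c=r.camera_info(n); print(n,c)
E
```

```text
pics
clock 0.0
qpos [-1.28876850e+00  1.16503252e-01  1.44227169e+00  1.97674772e-05
  1.58398369e+00 -3.77705987e-02]
qvel [-1.68482183e-03 -1.46984955e-03  1.16716027e-03  1.85440620e-03
  3.74608090e-06  1.46115581e-04]
effort [ 1.11926579e-04 -7.21267104e+01 -6.22605371e+01  7.79780676e-02
  2.38371792e-02 -7.11691450e-05]
eef_pos [ 212.17092246 -640.60616512  242.88952973]
eef_rot [ 0.57349029 -0.57297166  0.4143327  -0.41369164]
ft_force [0.34166255 0.34391853 0.12967446]
moment [-0.03866635  0.01778076  0.03475201]
gripper_width 0.9999798631986189
side {'K': array([[415.32545906,   0.        , 288.84529057],
       [  0.        , 415.32545906, 210.7071558 ],
       [  0.        ,   0.        ,   1.        ]]), 'dist': array([-0.12966858,  0.        ,  0.        ,  0.        ,  0.        ]), 'R': array([[-0.91172534, -0.41078107, -0.00397622],
       [-0.31628699,  0.70810731, -0.63130545],
       [ 0.26214392, -0.57431955, -0.77552409]]), 't': array([ 454.72747323,  222.05148161, 1172.06192326])}
top {'K': array([[384.73250326,   0.        , 278.02798039],
       [  0.        
[... 165 characters left out ...]
 array([[-0.00552221, -0.99961686, -0.02712255],
       [-0.99626622,  0.00783654, -0.08597793],
       [ 0.08615754,  0.02654649, -0.99592779]]), 't': array([  42.82539651,  501.23934477, 1092.50208473])}
wrist {'K': array([[292.30777622,   0.        , 277.24795494],
       [  0.        , 292.30777622, 211.59590847],
       [  0.        ,   0.        ,   1.        ]]), 'dist': array([-0.04430591,  0.        ,  0.        ,  0.        ,  0.        ]), 'R': array([[ 3.15983245e-01, -9.48764515e-01, -6.94955981e-04],
       [-9.10586653e-01, -3.03473754e-01,  2.80598695e-01],
       [-2.66432986e-01, -8.80316687e-02, -9.59824926e-01]]), 't': array([-675.14776535,  -34.39130743,  390.78202608])}
```

View pics/side0.png

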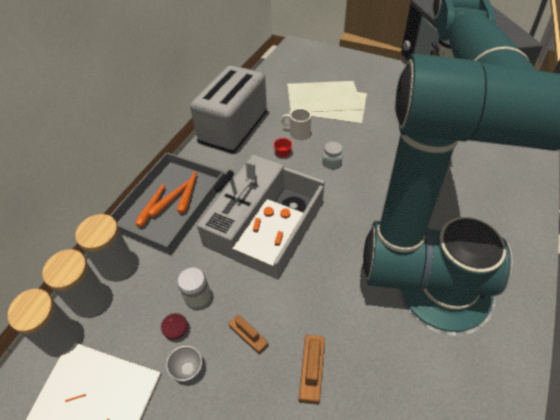

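View pics/top0.png

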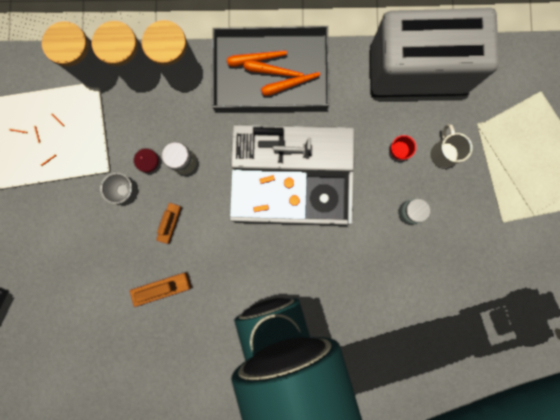

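View pics/wrist0.png

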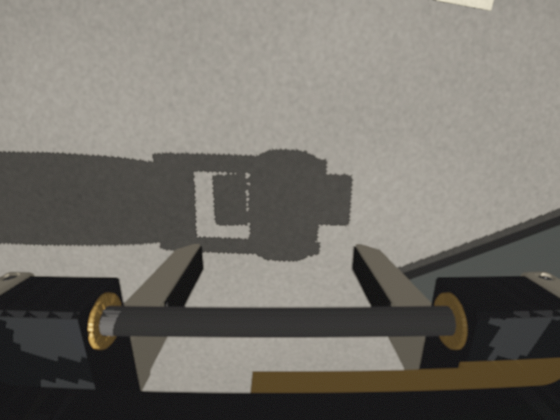

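```bash
cat > h.py <<'E'
import numpy as np, cv2
from scipy.spatial.transform import Rotation as Ro
from station import r
def tup(c): return (c["R"],c["t"],c["K"],c["dist"])
def ray(c,px):
    u=cv2.undistortPoints(np.array([[px]],float),c["K"],c["dist"])[0,0]
    d=c["R"].T@np.array([u[0],u[1],1.]); return -c["R"].T@c["t"], d/np.linalg.norm(d)
def plane(c,px,z):
    o,d=ray(c,px); return o+d*(z-o[2])/d[2]
def tri(c1,p1,c2,p2):
    o1,d1=ray(c1,p1);o2,d2=ray(c2,p2)
    A=np.stack([d1,-d2],1); s=np.linalg.lstsq(A,o2-o1,rcond=None)[0]
    a=o1+d1*s[0];b=o2+d2*s[1]; return (a+b)/2,np.linalg.norm(a-b)
def proj(c,X):
    return cv2.projectPoints(np.array(X,float).reshape(-1,3),cv2.Rodrigues(c["R"])[0],c["t"],c["K"],c["dist"])[0][:,0]
def RT():
    s=r.get_state(); q=s["eef_rot"]; return Ro.from_quat([q[1],q[2],q[3],q[0]]).as_matrix(), np.array(s["eef_pos"]), s
def shot(n,name,sc=1,crop=None):
    c=r.camera_info(n); im=r.read_camera(n)[:,:,::-1].copy()
    cv2.imwrite(f"pics/{name}_raw.png",im)
    v=im if crop is None else im[crop[1]:crop[3],crop[0]:crop[2]]
    cv2.imwrite(f"pics/{name}.png",cv2.resize(v,None,fx=sc,fy=sc,interpolation=cv2.INTER_CUBIC)); return im,c
E
python3 - <<'E'
from h import *
im=cv2.imread("pics/top0.png"); cv2.imwrite("pics/top0z.png",cv2.resize(im[110:310,100:370],None,fx=2.9,fy=2.9,interpolation=cv2.INTER_CUBIC))
im=cv2.imread("pics/side0.png"); cv2.imwrite("pics/side0z.png",cv2.resize(im[140:410,160:340],None,fx=2.2,fy=2.2,interpolation=cv2.INTER_CUBIC))
M,p,s=RT(); print(M)
for n in ["top","side","wrist"]:
    c=r.camera_info(n); print(n,-c["R"].T@c["t"], (-c["R"].T@c["t"]-p)@M)
E
```

```text
[[ 3.14363068e-01 -2.72190334e-04  9.49302790e-01]
 [-9.49302420e-01  8.37970319e-04  3.14363186e-01]
 [-8.81054183e-04 -9.99999612e-01  5.03597794e-06]]
top [ 405.47702865    9.87891497 1132.31024315] [-557.56904423 -888.7190456   388.03809282]
side [ 177.5696517   702.69523869 1050.95266671] [-1286.83523899  -806.71890704   389.48052122]
wrist [ 286.13633849 -616.59190775  384.26328744] [   0.28398833 -141.16486081   77.8045117 ]
```

View pics/top0z.png

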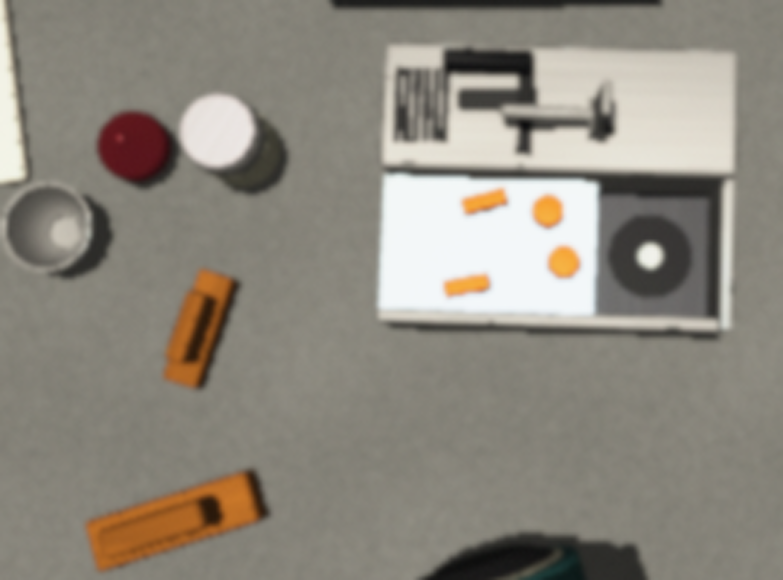

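View pics/side0z.png

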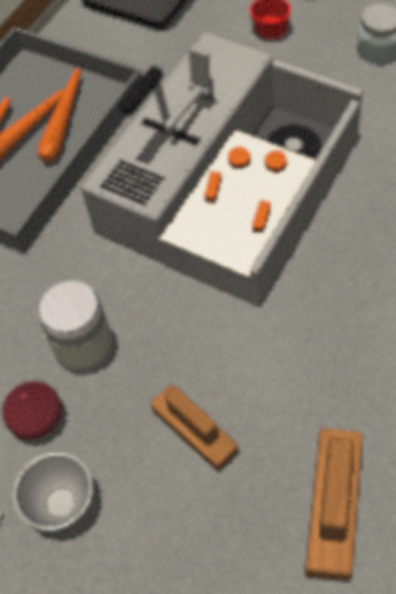

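Run:
```python
from h import *
c=r.camera_info("top")
f=lambda u,v:(u/2.9+100,v/2.9+110)
G=[("hBL",388,46,110,(185,175)),("hBR",735,54,110,(185,-157)),("dTR",600,182,70,(65,-30)),("dBR",597,316,70,(-65,-30)),("dTL",384,174,70,(65,175)),("hFL",385,164,110,(65,175)),("hFR",733,172,110,(65,-157)),("ringC",650,256,8,(0,-87.5))]
A=[];B=[]
for n,u,v,z,g in G:
    X=plane(c,f(u,v),z); A.append(X[:2]);B.append(g);print(n,X.round(1))
A=np.array(A);B=np.array(B,float)
def fit(idx):
    a=A[idx];b=B[idx];ac=a-a.mean(0);bc=b-b.mean(0)
    th=np.arctan2((bc[:,0]*ac[:,1]-bc[:,1]*ac[:,0]).sum(),(bc*ac).sum())
    Rm=np.array([[np.cos(th),-np.sin(th)],[np.sin(th),np.cos(th)]]);t=a.mean(0)-Rm@b.mean(0)
    print(th,t,(a-b@Rm.T-t).round(1).tolist());return th,t
fit(list(range(8))); 
# scrapers
for nm,pts,z in [("small base top",[(206,268),(238,280),(201,388),(165,376)],28),("big",[(86,522),(248,470),(266,514),(100,570)],28)]:
    P=np.array([plane(c,f(*p),z)[:2] for p in pts]);print(nm,P.round(1).tolist(),[np.linalg.norm(P[i]-P[i-1]).round(1) for i in range(4)])
for nm,p,z in [("jar",(218,131),75),("onion",(134,146),40),("bowl",(47,226),50)]: print(nm,plane(c,f(*p),z))
for nm,p in [("cup",(403,148)),("mug",(456,150)),("jar2",(416,211))]: print(nm,plane(c,p,45))
```

```text
hBL [713.5 156.4 110. ]
hBR [ 701.3 -167.4  110. ]
dTR [589.3 -42.8  70. ]
dBR [460.5 -38.4  70. ]
dTL [599.3 165.5  70. ]
hFL [601.4 158.8 110. ]
hFR [ 590.4 -163.3  110. ]
ringC [524.  -95.4   8. ]
-0.03500838885054569 [526.60901777  -8.78194696] [[-4.2, -3.3], [-4.7, 4.7], [-1.2, -1.8], [-0.1, -1.9], [1.6, 1.7], [3.7, -5.1], [4.4, 4.7], [0.4, 0.9]]
small base top [[513.5, 349.8], [501.2, 317.5], [394.1, 352.5], [406.1, 388.6]] [np.float64(114.2), np.float64(34.6), np.float64(112.7), np.float64(38.1)]
big [[264.0, 463.1], [313.5, 304.4], [270.8, 285.9], [217.8, 447.9]] [np.float64(48.6), np.float64(166.3), np.float64(46.5), np.float64(170.4)]
jar [642.01639646 326.03086835  75.        ]
onion [635.45362307 420.58549967  40.        ]
bowl [554.19931753 501.0930452   50.        ]
cup [ 661.79805266 -317.30794657   45.        ]
mug [ 653.91147379 -464.68723644   45.        ]
jar2 [ 482.07878376 -347.44033312   45.        ]
```

```bash
cat >> h.py <<'E'
def go(x,y,z,yaw,step=45,ang=0.145,grip=None,n=5,order=None):
    """print next n ideal rows from measured pose towards the target"""
    M,p,s=RT(); T=np.array([x,y,z],float); cy=np.arctan2(M[1,0],M[0,0])
    if grip is None: grip=s["gripper_width"]
    out=[]
    d0=T-p; print("pose",p.round(1),"yaw",round(cy,3),"dist",d0.round(1),"dyaw",round(yaw-cy,3),"g",round(s["gripper_width"],3),"F",np.round(s["ft_force"],1),"t",round(s["clock"],2),"q",np.round(s["qpos"],2))
    for i in range(n):
        d=T-p; L=np.linalg.norm(d); st=d if L<=step else d*step/L
        dy=np.clip(yaw-cy,-ang,ang)
        tx=np.array([np.cos(cy),np.sin(cy),0]);tz=np.array([-np.sin(cy),np.cos(cy),0]);ty=np.array([0,0,-1.])
        out.append([round(float(st@a)/10,1 if abs(L)>5 else 2) for a in (tx,ty,tz)]+[round(float(-dy),3),round(float(grip),2)])
        p=p+st; cy+=dy
    print([out])
E
python3 -c "
from h import *
go(470,-130,300,-0.0,grip=1)"
```

```text
pose [ 212.1 -640.7  243.1] yaw -1.251 dist [257.9 510.7  56.9] dyaw 1.251 g 0.997 F [0.2 0.2 0.6] t 0.15 q [-1.29  0.12  1.44 -0.    1.58 -0.04]
[[[-3.2, -0.4, 3.2, -0.145, 1.0], [-2.7, -0.4, 3.6, -0.145, 1.0], [-2.1, -0.4, 3.9, -0.145, 1.0], [-1.5, -0.4, 4.2, -0.145, 1.0], [-0.9, -0.4, 4.4, -0.145, 1.0]]]
```

Call:
step_arm(plan=[[[-3.2,-0.4,3.2,-0.145,1.0],[-2.7,-0.4,3.6,-0.145,1.0],[-2.1,-0.4,3.9,-0.145,1.0],[-1.5,-0.4,4.2,-0.145,1.0],[-0.9,-0.4,4.4,-0.145,1.0]]])

```text
clock: 0.65
eef_pos: [311.8, -436.4, 259.7]
eef_rot: [0.686, -0.683, 0.179, -0.176]
ft_force: [0.1, 0.4, 1.4]
gripper_width: 0.998
```

```bash
python3 -c "
from h import *
go(470,-130,300,-0.0,grip=1)"
```

```text
pose [ 311.8 -436.4  259.7] yaw -0.508 dist [158.2 306.4  40.3] dyaw 0.508 g 0.998 F [0.1 0.4 1.4] t 0.65 q [-1.   -0.19  1.71  0.    1.62 -0.49]
[[[-0.1, -0.5, 4.5, -0.145, 1.0], [0.5, -0.5, 4.4, -0.145, 1.0], [1.1, -0.5, 4.3, -0.145, 1.0], [1.8, -0.5, 4.1, -0.073, 1.0], [2.1, -0.5, 4.0, 0.0, 1.0]]]
```

Call:
step_arm(plan=[[[-0.1,-0.5,4.5,-0.145,1.0],[0.5,-0.5,4.4,-0.145,1.0],[1.1,-0.5,4.3,-0.145,1.0],[1.8,-0.5,4.1,-0.073,1.0],[2.1,-0.5,4.0,0.0,1.0]]])

```text
clock: 1.15
eef_pos: [414.7, -228.3, 286.1]
eef_rot: [0.709, -0.705, -0.007, 0.009]
ft_force: [0.2, -0.9, 0.8]
gripper_width: 1.0
```

Call:
step_arm(plan=[[[2.1,-0.5,4.0,0.0,1.0],[2.1,-0.5,4.0,0.0,1.0],[0,0,0,0.0,1.0]]])

```text
clock: 1.45
eef_pos: [456.9, -139.7, 297.6]
eef_rot: [0.709, -0.705, -0.01, 0.01]
ft_force: [0.4, 0.7, 0.2]
gripper_width: 1.0
```

```bash
python3 -c "
from h import *
shot('wrist','w1',1.4)
go(470,40,300,-0.0,grip=1)
import json
c=r.camera_info('wrist'); json.dump({k:np.array(c[k]).tolist() for k in c},open('w1.json','w'))"
```

```text
pose [ 456.2 -141.4  297.2] yaw 0.028 dist [ 13.8 181.4   2.8] dyaw -0.028 g 0.998 F [ 0.1 -1.2  0.5] t 1.5 q [-0.36 -0.33  1.77  0.01  1.71 -0.38]
[[[0.5, -0.1, 4.5, 0.028, 1.0], [0.3, -0.1, 4.5, 0.0, 1.0], [0.3, -0.1, 4.5, 0.0, 1.0], [0.3, -0.1, 4.5, 0.0, 1.0], [0.01, -0.0, 0.19, 0.0, 1.0]]]
```

View pics/w1.png

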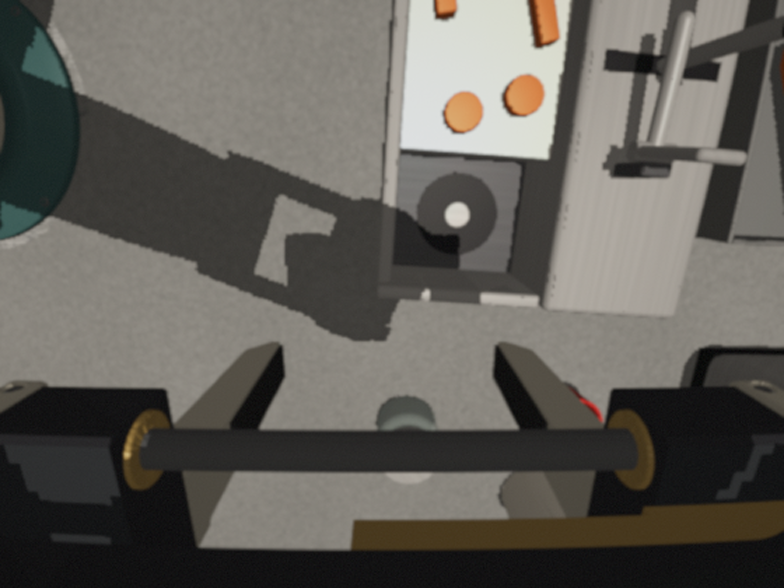

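Call:
step_arm(plan=[[[0.5,-0.1,4.5,0.028,1.0],[0.3,-0.1,4.5,0.0,1.0],[0.3,-0.1,4.5,0.0,1.0],[0.3,-0.1,4.5,0.0,1.0],[0.0,0,0,0.0,1.0]]])

```text
clock: 2.0
eef_pos: [468.6, 39.6, 300.4]
eef_rot: [0.709, -0.705, 0.005, -0.002]
ft_force: [1.0, 0.3, -0.5]
gripper_width: 0.998
```

```bash
python3 -c "
from h import *
shot('wrist','w2',1.4)
go(470,40,300,-0.0,grip=1)
import json
c=r.camera_info('wrist'); json.dump({k:np.array(c[k]).tolist() for k in c},open('w2.json','w'))"
```

```text
pose [468.6  37.7 300.4] yaw -0.01 dist [ 1.4  2.3 -0.4] dyaw 0.01 g 0.998 F [ 0.4 -0.4 -0.1] t 2.05 q [ 0.02 -0.34  1.77  0.    1.72  0.03]
[[[0.14, 0.04, 0.23, -0.01, 1.0], [0.0, 0.0, 0.0, 0.0, 1.0], [0.0, 0.0, 0.0, 0.0, 1.0], [0.0, 0.0, 0.0, 0.0, 1.0], [0.0, 0.0, 0.0, 0.0, 1.0]]]
```

View pics/w2.png

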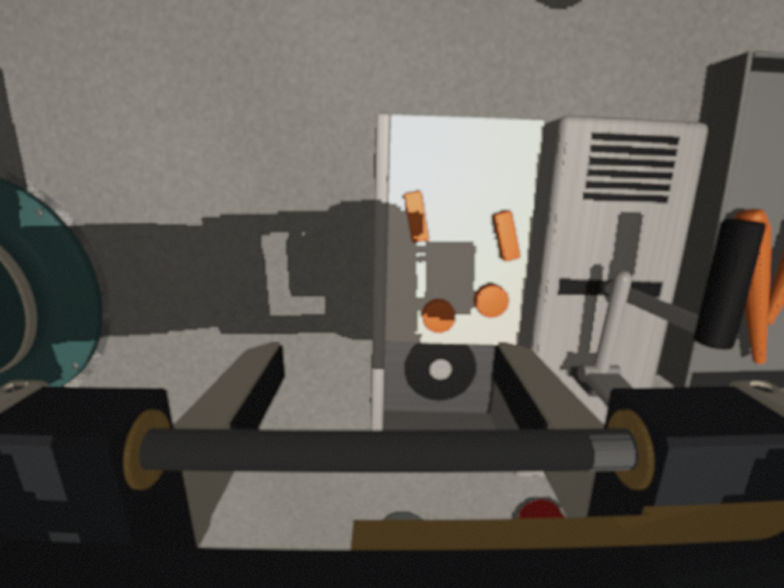

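```bash
cat > g.py <<'E'
from h import *
import json
w1={k:np.array(v) for k,v in json.load(open('w1.json')).items()};w2={k:np.array(v) for k,v in json.load(open('w2.json')).items()}
top=r.camera_info("top")
E
python3 - <<'E'
from g import *
s=lambda u,v:(u/1.4,v/1.4)
for n,u,v,z in [("deck(-65,175)",390,115,70),("deck(65,175)",543,121,70),("mouth(65,-30)",521,346,70),("house(65,175)110",559,118,110),("house(185,175)",706,126,110),("rail(-77,175)85",377,114,85)]:
    print("w2",n,plane(w2,s(u,v),z).round(1))
for n,u,v,z in [("mouth(-65,-30)",400,150,70),("mouth(65,-30)",549,159,70),("house(65,-157)",547,306,110),("house(185,-157)",675,316,110)]:
    print("w1",n,plane(w1,s(u,v),z).round(1))
for n,a,b in [("mouth+",(549,159),(521,346)),("coin_a front",(464,112),(438,316)),("coin back",(525,95),(491,301)),("ring",(457,214),(440,370))]:
    print("tri",n,tri(w1,s(*a),w2,s(*b)))
f=lambda u,v:(u/2.9+100,v/2.9+110)
# with top
for n,a,b in [("deck(65,175)",(384,174),(543,121)),("deck(-65,175)",(382,313),(390,115)),("mouth+",(600,182),(521,346)),("houseBL",(388,46),(706,126)),("houseFL",(385,164),(559,118))]:
    print("tri top-w2",n,tri(top,f(*a),w2,s(*b)))
E
```

```text
w2 deck(-65,175) [470.4 167.1  70. ]
w2 deck(65,175) [600.7 162.1  70. ]
w2 mouth(65,-30) [597.9 -44.3  70. ]
w2 house(65,175)110 [598.8 159.3 110. ]
w2 house(185,175) [716.  155.1 110. ]
w2 rail(-77,175)85 [459.8 165.9  85. ]
w1 mouth(-65,-30) [463.1 -39.8  70. ]
w1 mouth(65,-30) [592.2 -42.6  70. ]
w1 house(65,-157) [ 591.3 -163.3  110. ]
w1 house(185,-157) [ 705.8 -169.2  110. ]
tri mouth+ (array([594.23112387, -42.8074016 ,  72.28285151]), np.float64(5.382413580540893))
tri coin_a front (array([513.96435105,  -9.08770565,  79.74670192]), np.float64(0.06068849839831746))
tri coin back (array([562.37872022,   5.54993836,  80.98228269]), np.float64(0.053551960109454066))
tri ring (array([525.37591681, -96.42808891,  15.55094106]), np.float64(0.951142203829077))
tri top-w2 deck(65,175) (array([596.93428689, 162.22697736,  81.58719081]), np.float64(3.186803609750864))
tri top-w2 deck(-65,175) (array([470.63021501, 181.84740665, -33.51923523]), np.float64(0.5546955985032285))
tri top-w2 mouth+ (array([590.68678856, -40.82216009,  81.09835816]), np.float64(7.0408976503830605))
tri top-w2 houseBL (array([711.54491601, 154.9398749 , 116.17865309]), np.float64(1.0944187439344428))
tri top-w2 houseFL (array([603.98702451, 160.896114  ,  96.52254539]), np.float64(0.32493843740610806))
```

Run:
```python
from g import *
B=np.array([(-65,175),(65,175),(65,-30),(-65,-30),(185,175),(185,-157),(65,-157),(0,-87.5),(-77,175)],float)
A=np.array([(470.4,167.1),(600.3,162.8),(591.3,-42.7),(462.3,-39.3),(714.7,155.7),(703.5,-168.4),(591,-163.3),(524.5,-95.8),(459.8,165.9)])
a=A;b=B;ac=a-a.mean(0);bc=b-b.mean(0)
th=np.arctan2((bc[:,0]*ac[:,1]-bc[:,1]*ac[:,0]).sum(),(bc*ac).sum())
Rm=np.array([[np.cos(th),-np.sin(th)],[np.sin(th),np.cos(th)]]);t=a.mean(0)-Rm@b.mean(0)
print(th,t,(a-b@Rm.T-t).round(1).tolist())
for k in [(0,160),(0,220),(137,80),(0,-30),(0,-50),(112,-25),(0,-145)]: print(k,(Rm@np.array(k)+t).round(1))
```

```text
-0.033495376691563904 [528.00151721  -9.37523538] [[1.5, -0.6], [1.5, -0.5], [-0.7, -1.2], [0.3, -2.1], [-4.1, -3.6], [-4.1, 4.1], [3.3, 5.2], [-0.6, 1.0], [2.9, -2.2]]
(0, 160) [533.4 150.5]
(0, 220) [535.4 210.5]
(137, 80) [667.6  66. ]
(0, -30) [527.  -39.4]
(0, -50) [526.3 -59.3]
(112, -25) [639.1 -38.1]
(0, -145) [ 523.1 -154.3]
```

```bash
python3 -c "
from h import *
go(454,352,230,1.24,grip=1,n=10,step=48)"
```

```text
pose [468.6  37.7 300.4] yaw -0.01 dist [-14.6 314.3 -70.4] dyaw 1.25 g 0.998 F [ 0.4 -0.4 -0.1] t 2.05 q [ 0.02 -0.34  1.77  0.    1.72  0.03]
[[[-0.3, 1.0, 4.7, -0.145, 1.0], [0.4, 1.0, 4.7, -0.145, 1.0], [1.1, 1.0, 4.6, -0.145, 1.0], [1.7, 1.0, 4.4, -0.145, 1.0], [2.3, 1.0, 4.1, -0.145, 1.0], [2.9, 1.0, 3.7, -0.145, 1.0], [2.4, 0.8, 2.3, -0.145, 1.0], [0.0, 0.0, 0.0, -0.145, 1.0], [0.0, 0.0, 0.0, -0.09, 1.0], [0.0, 0.0, 0.0, -0.0, 1.0]]]
```

Call:
step_arm(plan=[[[-0.3,1.0,4.7,-0.145,1.0],[0.4,1.0,4.7,-0.145,1.0],[1.1,1.0,4.6,-0.145,1.0],[1.7,1.0,4.4,-0.145,1.0],[2.3,1.0,4.1,-0.145,1.0]]])

```text
clock: 2.55
eef_pos: [458.6, 267.7, 250.1]
eef_rot: [0.662, -0.661, -0.25, 0.25]
ft_force: [0.6, 0.2, -0.1]
gripper_width: 1.001
```

Call:
step_arm(plan=[[[2.9,1.0,3.7,-0.145,1.0],[2.4,0.8,2.3,-0.145,1.0],[0.0,0.0,0.0,-0.145,1.0],[0.0,0.0,0.0,-0.09,1.0],[0.0,0.0,0.0,0.0,1.0]]])

```text
clock: 3.05
eef_pos: [457.2, 347.0, 226.9]
eef_rot: [0.57, -0.569, -0.417, 0.421]
ft_force: [-0.5, 1.0, -0.3]
gripper_width: 0.999
```

```bash
python3 -c "
from h import *
shot('wrist','w3',1.4)
go(454,352,230,1.24,grip=1,n=2)
import json
c=r.camera_info('wrist'); json.dump({k:np.array(c[k]).tolist() for k in c},open('w3.json','w'))"
```

```text
pose [457.3 346.8 227. ] yaw 1.265 dist [-3.3  5.2  3. ] dyaw -0.025 g 1.002 F [-0.   0.1 -0.5] t 3.1 q [ 0.6  -0.1   1.68 -0.    1.56 -0.66]
[[[0.4, -0.3, 0.5, 0.025, 1.0], [0.0, 0.0, 0.0, -0.0, 1.0]]]
```

View pics/w3.png

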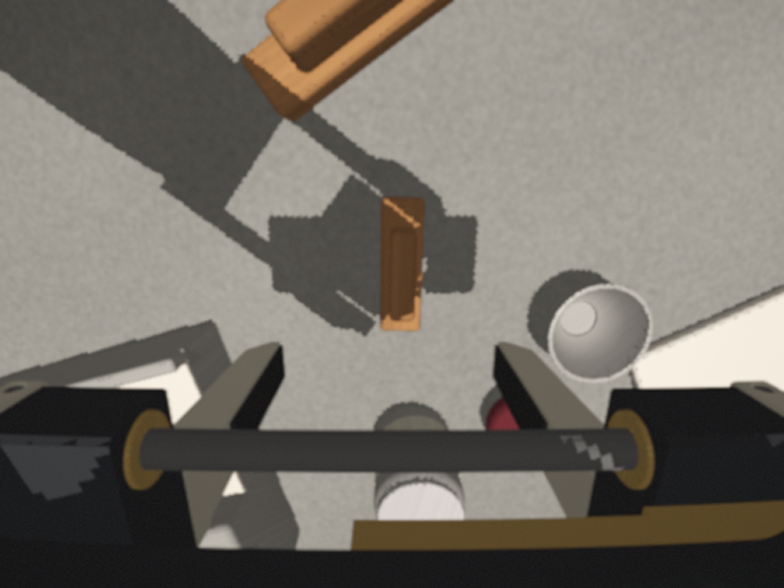

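Run:
```python
from g import *
w3={k:np.array(v) for k,v in json.load(open('w3.json')).items()}
im=cv2.imread("pics/w3_raw.png"); cv2.imwrite("pics/w3z.png",cv2.resize(im[130:245,250:330],None,fx=5,fy=5,interpolation=cv2.INTER_CUBIC))
im=cv2.imread("pics/top0.png"); cv2.imwrite("pics/t0z.png",cv2.resize(im[195:250,150:190],None,fx=10,fy=10,interpolation=cv2.INTER_CUBIC))
```

```text
(no output)
```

View pics/w3z.png

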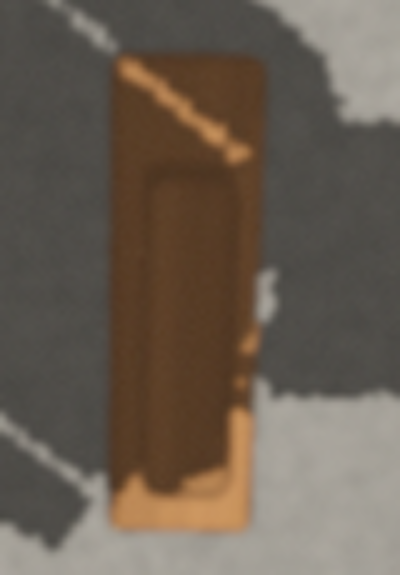

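View pics/t0z.png

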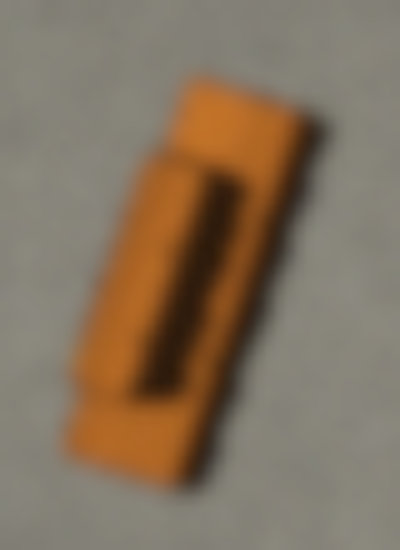

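Run:
```python
from g import *
w3={k:np.array(v) for k,v in json.load(open('w3.json')).items()}
a=lambda u,v:(250+u/5-.4,130+v/5-.4); b=lambda u,v:(150+u/10-.45,195+v/10-.45)
W=[(150,176),(237,178),(228,490),(148,492)]
P=np.array([plane(w3,a(*p),68) for p in W]);print(P.round(1),P.mean(0),[np.linalg.norm(P[i]-P[i-1]).round(1) for i in range(4)])
d=(P[0]+P[1]-P[2]-P[3]);print("ang",np.arctan2(-d[1],-d[0]))
T=[(150,158),(210,170),(140,390),(75,378)]
Q=np.array([plane(top,b(*p),68) for p in T]);print(Q.round(1),Q.mean(0))
print(tri(w3,a(*np.mean(W,0)),top,b(*np.mean(T,0))))
W=[(112,57),(265,62),(250,530),(112,528)]
P=np.array([plane(w3,a(*p),28) for p in W]);print(P.round(1),P.mean(0),[np.linalg.norm(P[i]-P[i-1]).round(1) for i in range(4)])
d=(P[0]+P[1]-P[2]-P[3]);print("ang",np.arctan2(-d[1],-d[0]))
```

```text
[[418.7 360.3  68. ]
 [424.4 377.2  68. ]
 [488.8 356.3  68. ]
 [484.  339.6  68. ]] [453.98247015 358.37800171  68.        ] [np.float64(68.5), np.float64(17.8), np.float64(67.6), np.float64(17.4)]
ang -0.3109779961772901
[[487.5 355.3  68. ]
 [484.  338.4  68. ]
 [422.9 356.7  68. ]
 [426.3 374.9  68. ]] [455.17189701 356.33192236  68.        ]
(array([455.1003887 , 358.56986072,  60.59789044]), np.float64(0.7767426770492786))
[[395.2 358.8  28. ]
 [406.7 391.7  28. ]
 [514.6 356.7  28. ]
 [503.9 324.1  28. ]] [455.109323   357.82289231  28.        ] [np.float64(114.1), np.float64(34.8), np.float64(113.5), np.float64(34.3)]
ang -0.31078116006955564
```

```bash
python3 -c "
from h import *
go(454.5,358,60,1.26,grip=1,n=5,step=45)"
```

```text
pose [457.3 346.8 227. ] yaw 1.265 dist [  -2.8   11.2 -167. ] dyaw -0.005 g 1.002 F [-0.   0.1 -0.5] t 3.1 q [ 0.6  -0.1   1.68 -0.    1.56 -0.66]
[[[0.3, 4.5, 0.2, 0.005, 1.0], [0.3, 4.5, 0.2, -0.0, 1.0], [0.3, 4.5, 0.2, -0.0, 1.0], [0.2, 3.2, 0.1, -0.0, 1.0], [0.0, 0.0, 0.0, -0.0, 1.0]]]
```

Call:
step_arm(plan=[[[0.5,4.5,0.3,0.005,1.0],[0.4,4.0,0.3,0,1.0],[0.1,4.0,0.1,0,1.0],[0,0,0,0,1.0]]])

```text
clock: 3.5
eef_pos: [457.0, 353.6, 100.4]
eef_rot: [-0.575, 0.576, 0.411, -0.411]
ft_force: [0.1, -0.9, 0.1]
gripper_width: 0.997
```

```bash
python3 -c "
from h import *
go(454.5,358,60,1.26,grip=1,n=2,step=25)"
```

```text
pose [457.  353.6 100.4] yaw 1.24 dist [ -2.5   4.4 -40.4] dyaw 0.02 g 0.997 F [ 0.1 -0.9  0.1] t 3.5 q [ 0.61 -0.02  1.82 -0.    1.34 -0.63]
[[[0.2, 2.5, 0.2, -0.02, 1.0], [0.1, 1.6, 0.1, -0.0, 1.0]]]
```

Call:
step_arm(plan=[[[0.3,2.5,0.4,-0.02,1.0],[0.1,1.6,0.1,0,1.0],[0,0,0,0,1.0]]])

```text
clock: 3.8
eef_pos: [456.5, 357.6, 63.0]
eef_rot: [-0.573, 0.574, 0.415, -0.413]
ft_force: [0.2, 0.1, 1.1]
gripper_width: 1.003
```

```bash
python3 -c "
from h import *
go(454.5,358,60,1.26,grip=1,n=2,step=25)"
```

```text
pose [456.5 357.6  63. ] yaw 1.252 dist [-2.   0.4 -3. ] dyaw 0.008 g 1.003 F [0.2 0.1 1.1] t 3.8 q [ 0.62  0.02  1.85 -0.    1.28 -0.63]
[[[-0.03, 0.3, 0.21, -0.008, 1.0], [0.0, 0.0, 0.0, -0.0, 1.0]]]
```

Close.

Call:
step_arm(plan=[[[0,0.3,0.2,-0.008,1.0],[0,0,0,0,0],[0,0,0,0,0],[0,0,0,0,0],[0,0,0,0,0]]])

```text
clock: 4.3
eef_pos: [457.1, 359.0, 66.1]
eef_rot: [-0.571, 0.572, 0.419, -0.413]
ft_force: [-0.5, -0.6, 0.1]
gripper_width: 0.706
```

Call:
step_arm(plan=[[[0,0,0,0,0],[0,0,0,0,0],[0,0,0,0,0]]])

```text
clock: 4.6
eef_pos: [457.1, 359.1, 66.5]
eef_rot: [-0.571, 0.572, 0.419, -0.412]
ft_force: [0.8, 0.2, 0.1]
gripper_width: 0.448
```

Call:
step_arm(plan=[[[0,0.5,0.2,0,0],[0,0,0,0,0],[0,0,0,0,0],[0,0,0,0,0],[0,0,0,0,0]]])

```text
clock: 5.1
eef_pos: [455.1, 359.8, 61.0]
eef_rot: [-0.571, 0.573, 0.419, -0.412]
ft_force: [0.1, -0.5, 0.1]
gripper_width: 0.214
```

```bash
python3 -c "
from h import *
go(454.5,358,60,1.26,grip=1,n=2,step=25)"
```

```text
pose [455.1 359.8  61. ] yaw 1.257 dist [-0.6 -1.8 -1. ] dyaw 0.003 g 0.214 F [ 0.1 -0.5  0.1] t 5.1 q [ 0.63  0.02  1.85 -0.    1.27 -0.63]
[[[-0.19, 0.1, 0.0, -0.003, 1.0], [0.0, 0.0, 0.0, -0.0, 1.0]]]
```

Call:
step_arm(plan=[[[0,-3,0,0,0],[0,-4,0,0,0],[0,-4,0,0,0]]])

```text
clock: 5.4
eef_pos: [451.9, 357.7, 167.1]
eef_rot: [-0.571, 0.572, 0.415, -0.417]
ft_force: [0.0, 0.4, -1.6]
gripper_width: 0.217
```

```bash
python3 -c "
from h import *
go(534.5,155,175,1.534,grip=0,n=6,step=40)"
```

```text
pose [451.9 357.7 167.1] yaw 1.257 dist [  82.6 -202.7    7.9] dyaw 0.277 g 0.217 F [ 0.   0.4 -1.6] t 5.4 q [ 0.63 -0.07  1.75 -0.    1.46 -0.63]
[[[-3.1, -0.1, -2.6, -0.145, 0.0], [-3.4, -0.1, -2.1, -0.132, 0.0], [-3.6, -0.1, -1.6, -0.0, 0.0], [-3.6, -0.1, -1.6, -0.0, 0.0], [-3.6, -0.1, -1.6, -0.0, 0.0], [-1.7, -0.1, -0.8, -0.0, 0.0]]]
```

Call:
step_arm(plan=[[[-3.1,-0.1,-2.6,-0.145,0.0],[-3.4,-0.1,-2.1,-0.132,0.0],[-3.6,-0.1,-1.6,0,0.0],[-3.6,-0.1,-1.6,0,0.0],[-3.6,-0.1,-1.6,0,0.0]]])

```text
clock: 5.9
eef_pos: [528.9, 172.6, 179.1]
eef_rot: [-0.504, 0.506, 0.497, -0.492]
ft_force: [0.5, 0.1, -0.9]
gripper_width: 0.217
```

```bash
python3 -c "
from h import *
go(534.5,155,175,1.534,grip=0,n=2,step=40)"
```

```text
pose [528.9 172.6 179.1] yaw 1.55 dist [  5.6 -17.6  -4.1] dyaw -0.016 g 0.217 F [ 0.5  0.1 -0.9] t 5.9 q [ 0.27 -0.12  1.79  0.    1.47 -1.28]
[[[-1.7, 0.4, -0.6, 0.016, 0.0], [0.0, 0.0, 0.0, -0.0, 0.0]]]
```

Call:
step_arm(plan=[[[-1.6,0.4,-0.6,0.016,0.0],[0,1.5,0,0,0.0],[0,0,0,0,0.0]]])

```text
clock: 6.2
eef_pos: [535.9, 151.9, 158.8]
eef_rot: [-0.509, 0.511, 0.492, -0.487]
ft_force: [0.2, 1.1, -2.0]
gripper_width: 0.211
```

```bash
python3 -c "
from h import *
go(534.5,155,150,1.534,grip=0,n=2,step=40)
shot('wrist','w4',1.4);shot('top','t4',2.6,(150,110,380,250));shot('side','s4',2,(180,120,360,300))"
```

```text
pose [535.9 151.9 158.8] yaw 1.529 dist [-1.4  3.1 -8.8] dyaw 0.005 g 0.211 F [ 0.2  1.1 -2. ] t 6.2 q [ 0.23 -0.11  1.81  0.    1.44 -1.3 ]
[[[0.3, 0.9, 0.2, -0.005, 0.0], [0.0, 0.0, 0.0, -0.0, 0.0]]]
```

View pics/w4.png

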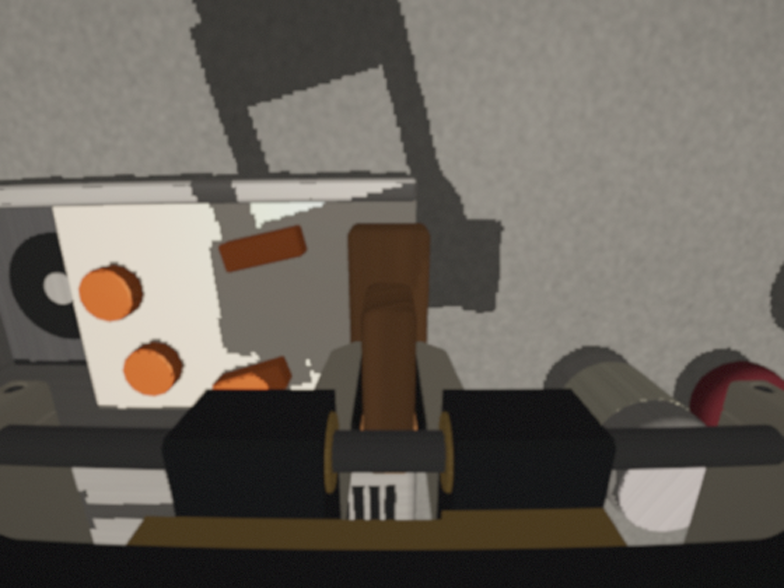

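View pics/t4.png

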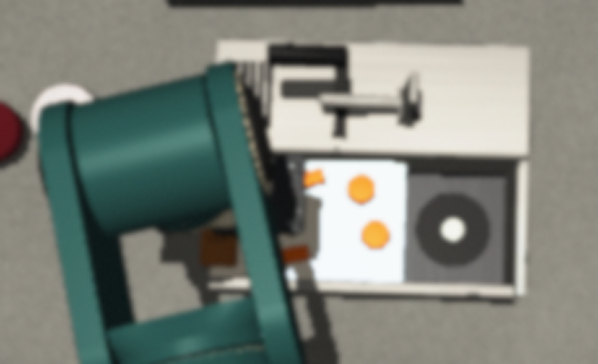

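View pics/s4.png

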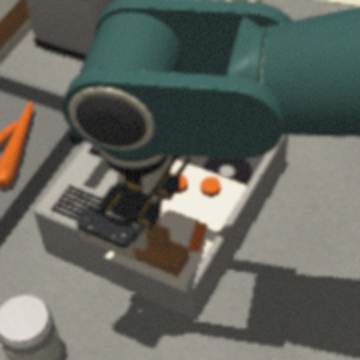

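Run:
```python
from g import *
c=r.camera_info("wrist"); s=lambda u,v:(u/1.4,v/1.4)
M,p,_=RT(); zt=p[2]-61+28
for n,u,v,z in [("block L",350,228,zt),("block R",428,228,zt),("rail end inner top",415,182,85),("deck corner",416,203,70),("mouth -x",55,206,70)]: print(n,plane(c,s(u,v),z).round(1))
```

```text
block L [478.3 138.9 128.3]
block R [479.6 171.8 128.3]
rail end inner top [461.7 169.6  85. ]
deck corner [473.4 170.9  70. ]
mouth -x [465.4 -34.6  70. ]
```

Call:
step_arm(plan=[[[0.2,1.5,0,0,0.0],[0.1,0.7,0,0,0.0],[0,0,0,0,0.0]]])

```text
clock: 6.65
eef_pos: [536.3, 158.4, 137.9]
eef_rot: [-0.508, 0.511, 0.494, -0.487]
ft_force: [0.5, 0.2, -0.5]
gripper_width: 0.213
```

```bash
python3 -c "
from h import *
go(535.5,150,132.5,1.534,grip=0,n=2,step=40)"
```

```text
pose [536.3 158.4 137.9] yaw 1.534 dist [-0.8 -8.4 -5.4] dyaw 0.0 g 0.213 F [ 0.5  0.2 -0.5] t 6.65 q [ 0.24 -0.09  1.83  0.    1.4  -1.29]
[[[-0.8, 0.5, 0.1, -0.0, 0.0], [0.0, 0.0, 0.0, -0.0, 0.0]]]
```

Call:
step_arm(plan=[[[-0.6,0.5,0.05,0,0.0],[-1.2,0,0,0,0.0],[-1.2,0,0,0,0.0]]])

```text
clock: 6.95
eef_pos: [534.3, 127.9, 132.0]
eef_rot: [-0.507, 0.51, 0.495, -0.488]
ft_force: [0.1, -1.2, -0.9]
gripper_width: 0.212
```

```bash
python3 -c "
from h import *
go(530.5,40,132.5,1.534,grip=0,n=4,step=12)"
```

```text
pose [534.3 127.9 132. ] yaw 1.536 dist [ -3.8 -87.9   0.5] dyaw -0.002 g 0.212 F [ 0.1 -1.2 -0.9] t 6.95 q [ 0.19 -0.11  1.85  0.    1.39 -1.35]
[[[-1.2, -0.0, 0.0, 0.002, 0.0], [-1.2, -0.0, 0.0, -0.0, 0.0], [-1.2, -0.0, 0.0, -0.0, 0.0], [-1.2, -0.0, 0.0, -0.0, 0.0]]]
```

Call:
step_arm(plan=[[[-1.2,0,0.03,0,0.0],[-1.2,0,0,0,0.0],[-1.2,0,0,0,0.0],[-1.2,0,0,0,0.0]]])

```text
clock: 7.35
eef_pos: [532.3, 74.4, 132.7]
eef_rot: [-0.507, 0.511, 0.495, -0.487]
ft_force: [0.5, 0.7, -1.6]
gripper_width: 0.213
```

```bash
python3 -c "
from h import *
go(528,-29,132.5,1.534,grip=0,n=4,step=12)
shot('wrist','w5',1.4)"
```

```text
pose [532.3  74.4 132.7] yaw 1.535 dist [  -4.3 -103.4   -0.2] dyaw -0.001 g 0.213 F [ 0.5  0.7 -1.6] t 7.35 q [ 0.09 -0.14  1.88  0.    1.39 -1.45]
[[[-1.2, 0.0, 0.0, 0.001, 0.0], [-1.2, 0.0, 0.0, -0.0, 0.0], [-1.2, 0.0, 0.0, -0.0, 0.0], [-1.2, 0.0, 0.0, -0.0, 0.0]]]
```

View pics/w5.png

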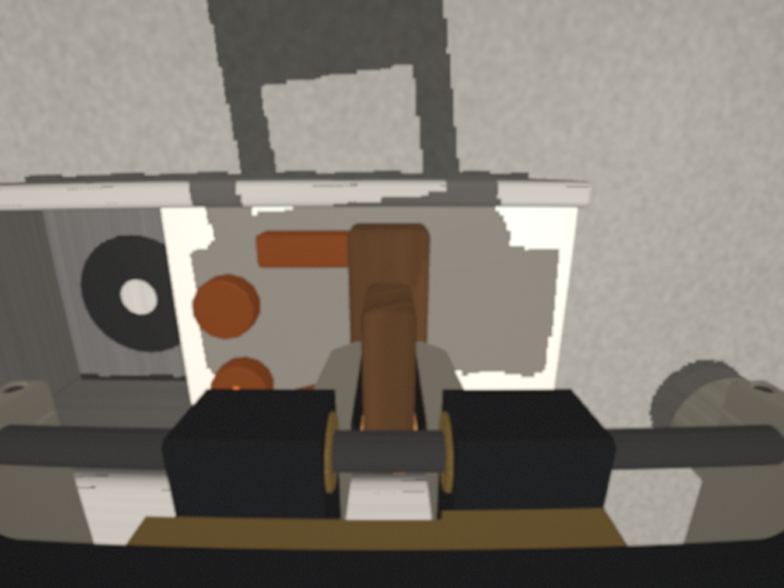

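Call:
step_arm(plan=[[[-1.2,0,0,0,0.0],[-1.2,0,0,0,0.0],[-1.2,0,0,0,0.0],[-1.2,0,0,0,0.0]]])

```text
clock: 7.8
eef_pos: [530.4, 21.5, 132.6]
eef_rot: [-0.507, 0.511, 0.495, -0.487]
ft_force: [0.1, 0.5, -0.7]
gripper_width: 0.214
```

```bash
python3 -c "
from h import *
go(528,-29,132.5,1.534,grip=0,n=4,step=12)"
```

```text
pose [530.4  21.5 132.6] yaw 1.535 dist [ -2.4 -50.5  -0.1] dyaw -0.001 g 0.214 F [ 0.1  0.5 -0.7] t 7.8 q [-0.01 -0.16  1.89  0.    1.4  -1.54]
[[[-1.2, 0.0, 0.0, 0.001, 0.0], [-1.2, 0.0, 0.0, -0.0, 0.0], [-1.2, 0.0, 0.0, -0.0, 0.0], [-1.2, 0.0, 0.0, -0.0, 0.0]]]
```

Call:
step_arm(plan=[[[-1.2,0,0,0,0.0],[-1.2,0,0,0,0.0],[-1.2,0,0,0,0.0],[-1.1,0,0,0,0.0],[0,0,0,0,0.0]]])

```text
clock: 8.3
eef_pos: [528.4, -31.4, 132.4]
eef_rot: [-0.507, 0.511, 0.494, -0.487]
ft_force: [-0.6, -1.5, -1.1]
gripper_width: 0.209
```

```bash
python3 -c "
from h import *
go(528,-29,132.5,1.534,grip=0,n=1,step=12)
shot('wrist','w6',1.4);shot('top','t6',2.6,(150,110,380,250))"
```

```text
pose [528.4 -31.4 132.4] yaw 1.533 dist [-0.4  2.4  0.1] dyaw 0.001 g 0.209 F [-0.6 -1.5 -1.1] t 8.3 q [-0.11 -0.16  1.89  0.    1.4  -1.64]
[[[0.24, -0.01, 0.05, -0.001, 0.0]]]
```

View pics/w6.png

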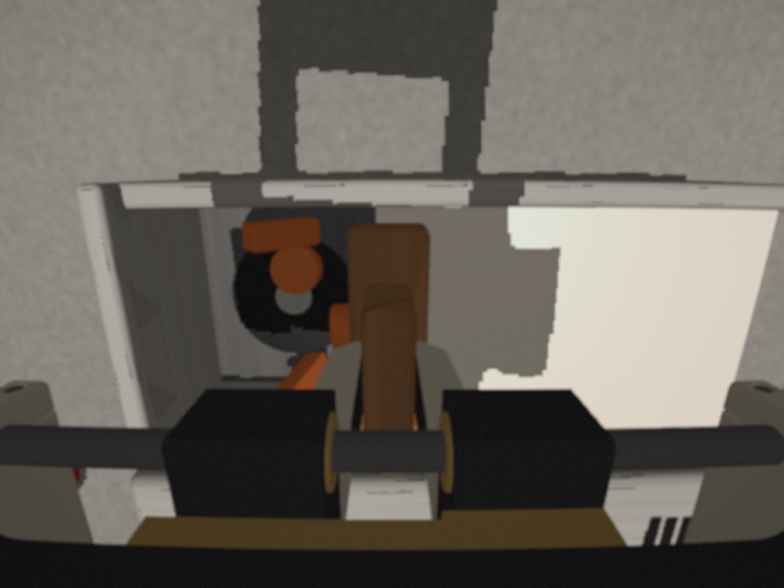

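View pics/t6.png

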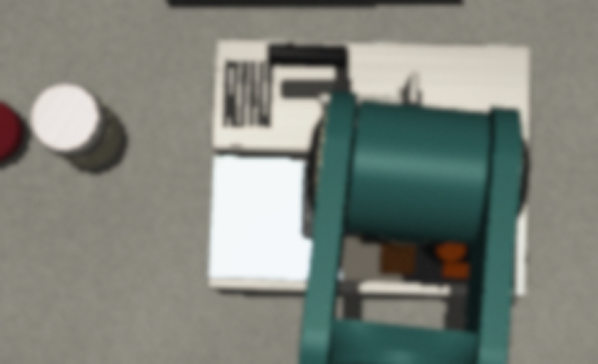

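Call:
step_arm(plan=[[[-0.9,0,0,0,0.0],[0,0,0,0,0.0],[2,0,0,0,0.0],[2,0,0,0,0.0],[2,-1.5,0,0,0.0]]])

```text
clock: 8.9
eef_pos: [529.4, 20.7, 146.0]
eef_rot: [-0.508, 0.511, 0.493, -0.487]
ft_force: [-0.0, 0.0, -1.4]
gripper_width: 0.216
```

Call:
step_arm(plan=[[[3,-2.5,0,0,0.0],[4,-2,0,0,0.0],[4,0,0,0,0.0]]])

```text
clock: 9.2
eef_pos: [533.4, 133.2, 194.6]
eef_rot: [-0.509, 0.512, 0.493, -0.486]
ft_force: [0.7, -0.4, -2.1]
gripper_width: 0.214
```

```bash
python3 -c "
from h import *
go(430,300,180,1.534,grip=0,n=4,step=40)
shot('wrist','w7',1.4);shot('top','t7',2.6,(150,110,380,250))"
```

```text
pose [533.4 133.2 194.6] yaw 1.53 dist [-103.4  166.8  -14.6] dyaw 0.004 g 0.214 F [ 0.7 -0.4 -2.1] t 9.2 q [ 0.2  -0.15  1.78  0.    1.5  -1.33]
[[[3.3, 0.3, 2.2, -0.004, 0.0], [3.3, 0.3, 2.2, -0.0, 0.0], [3.3, 0.3, 2.2, -0.0, 0.0], [3.3, 0.3, 2.2, -0.0, 0.0]]]
```

View pics/w7.png

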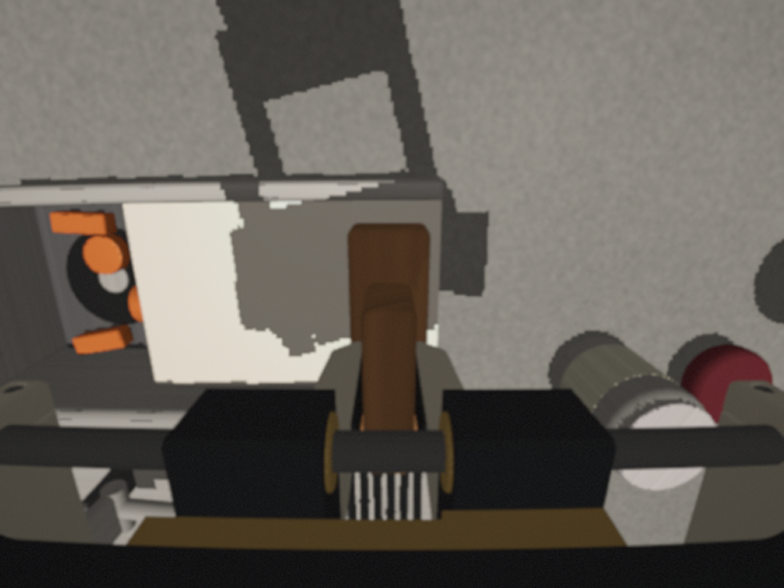

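View pics/t7.png

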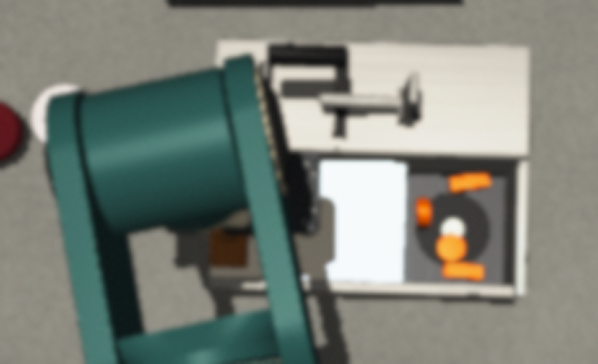

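```bash
python3 -c "
from h import *
go(460,330,130,1.534,grip=0,n=6,step=42)"
```

```text
pose [532.7 135.5 192.3] yaw 1.534 dist [-72.7 194.5 -62.3] dyaw 0.0 g 0.212 F [-0.1 -0.2 -1.9] t 9.3 q [ 0.2  -0.15  1.78  0.    1.5  -1.33]
[[[3.7, 1.2, 1.5, -0.0, 0.0], [3.7, 1.2, 1.5, -0.0, 0.0], [3.7, 1.2, 1.5, -0.0, 0.0], [3.7, 1.2, 1.5, -0.0, 0.0], [3.7, 1.2, 1.5, -0.0, 0.0], [0.6, 0.2, 0.3, -0.0, 0.0]]]
```

Call:
step_arm(plan=[[[3.7,0.4,1.5,0,0.0],[3.7,1.0,1.5,0,0.0],[3.7,1.5,1.5,0,0.0],[3.7,1.5,1.5,0,0.0],[3.7,1.5,1.5,0,0.0]]])

```text
clock: 9.8
eef_pos: [464.5, 326.6, 133.5]
eef_rot: [-0.508, 0.512, 0.494, -0.486]
ft_force: [0.8, -0.4, -0.4]
gripper_width: 0.217
```

```bash
python3 -c "
from h import *
go(460,330,64,1.534,grip=0,n=4,step=25)"
```

```text
pose [464.5 326.6 133.5] yaw 1.531 dist [ -4.5   3.4 -69.5] dyaw 0.003 g 0.217 F [ 0.8 -0.4 -0.4] t 9.8 q [ 0.57 -0.07  1.81 -0.    1.39 -0.96]
[[[0.1, 2.5, 0.2, -0.003, 0.0], [0.1, 2.5, 0.2, -0.0, 0.0], [0.1, 2.0, 0.1, -0.0, 0.0], [0.0, 0.0, 0.0, -0.0, 0.0]]]
```

Call:
step_arm(plan=[[[0,2.5,0,0,0.0],[0,2.3,0,0,0.0],[0,1.4,0,0,0.0],[0,0,0,0,0.0]]])

```text
clock: 10.2
eef_pos: [462.1, 330.3, 66.7]
eef_rot: [-0.507, 0.51, 0.494, -0.489]
ft_force: [0.1, -0.7, -1.1]
gripper_width: 0.21
```

```bash
python3 -c "
from h import *
go(460,330,62,1.534,grip=0,n=2,step=25)"
```

```text
pose [462.1 330.3  66.7] yaw 1.537 dist [-2.1 -0.3 -4.7] dyaw -0.003 g 0.21 F [ 0.1 -0.7 -1.1] t 10.2 q [ 0.58 -0.02  1.87 -0.    1.28 -0.96]
[[[-0.0, 0.5, 0.2, 0.003, 0.0], [0.0, 0.0, 0.0, -0.0, 0.0]]]
```

Call:
step_arm(plan=[[[0,0.4,0,0,0.0],[0,0.2,0,0,0.0],[0,0,0,0,0.0]]])

```text
clock: 10.5
eef_pos: [463.4, 329.9, 62.5]
eef_rot: [-0.507, 0.51, 0.495, -0.488]
ft_force: [-0.1, 0.2, -1.4]
gripper_width: 0.21
```

Call:
step_arm(plan=[[[0,0.25,0,0,0.0],[0,0,0,0,0.0],[0,0,0,0,0.0]]])

```text
clock: 10.8
eef_pos: [464.5, 330.1, 61.9]
eef_rot: [-0.507, 0.51, 0.496, -0.486]
ft_force: [-0.5, -0.8, -1.1]
gripper_width: 0.212
```

Call:
step_arm(plan=[[[0,0.2,0,0,0.0],[0,0.15,0,0,0.0],[0,0,0,0,0.0]]])

```text
clock: 11.1
eef_pos: [465.1, 330.4, 61.3]
eef_rot: [-0.507, 0.511, 0.496, -0.486]
ft_force: [-0.2, 0.6, -1.5]
gripper_width: 0.207
```

Call:
step_arm(plan=[[[0,0.25,0,0,0.0],[0,0.2,0,0,0.6],[0,0,0,0,0.6],[0,0,0,0,0.6],[0,0,0,0,0.6]]])

```text
clock: 11.6
eef_pos: [465.8, 331.1, 58.9]
eef_rot: [-0.507, 0.511, 0.497, -0.485]
ft_force: [-0.1, 0.5, 0.8]
gripper_width: 0.507
```

Call:
step_arm(plan=[[[0,0,0,0,0.6],[0,-2,0,0,0.6],[0,-4,0,0,0.6],[0,-5,0,0,0.3],[0,-5,0,0,0.0]]])

```text
clock: 12.1
eef_pos: [460.7, 328.1, 214.9]
eef_rot: [-0.508, 0.51, 0.492, -0.49]
ft_force: [0.7, 0.3, -0.2]
gripper_width: 0.473
```

```bash
python3 -c "
from h import *
go(460,330,62,1.534,grip=0,n=2,step=25)
shot('wrist','w8',1.4);shot('top','t8',2.6,(130,110,360,330))"
```

```text
pose [460.7 328.1 214.9] yaw 1.535 dist [  -0.7    1.9 -152.9] dyaw -0.001 g 0.473 F [ 0.7  0.3 -0.2] t 12.1 q [ 0.57 -0.12  1.72 -0.    1.53 -0.96]
[[[0.0, 2.5, 0.0, 0.001, 0.0], [0.0, 2.5, 0.0, -0.0, 0.0]]]
```

View pics/w8.png

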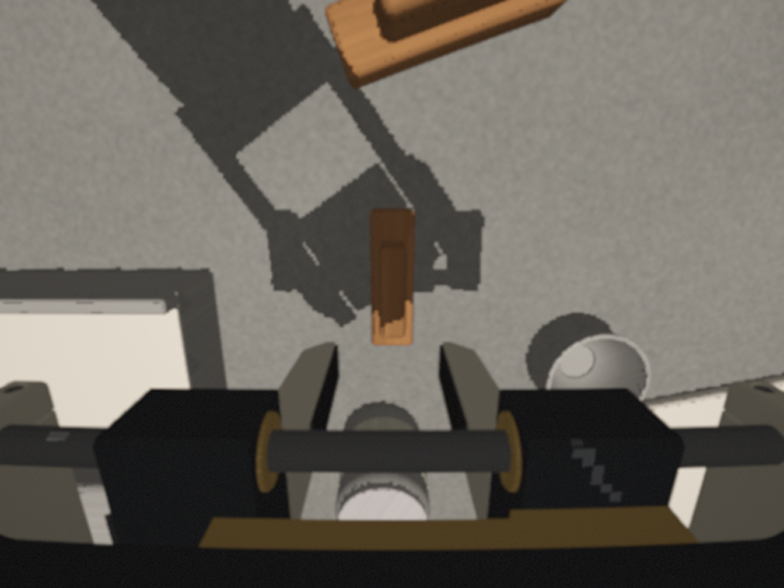

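View pics/t8.png

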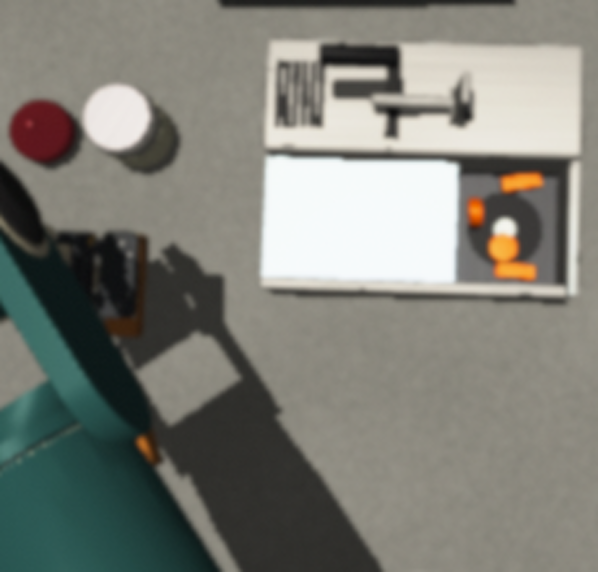

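```bash
cat >> h.py <<'E'
TH=-0.037
def G(gx,gy,z): return np.array([528.35+gx*np.cos(TH)-gy*np.sin(TH), -10.3+gx*np.sin(TH)+gy*np.cos(TH), z])
E
python3 - <<'E'
from g import *
side=r.camera_info("side")
P={"tabtip":G(112,-25,208),"axis":G(112,-25,140),"barend":G(112,57,140),"gripR":G(137,32,214),"gripL":G(137,108,214),"gmid":G(137,80,214)}
for nm,c,f,sc,off,out in [("w1",w1,"pics/w1_raw.png",3,(380,0,560,140),"p1"),("top",top,"pics/t8_raw.png",6,(220,115,350,180),"p2"),("side",side,"pics/side0.png",6,(200,150,290,240),"p3"),("w2",w2,"pics/w2_raw.png",3,(370,150,560,300),"p4")]:
    im=cv2.imread(f);x0,y0,x1,y1=off
    v=cv2.resize(im[y0:y1,x0:x1],None,fx=sc,fy=sc,interpolation=cv2.INTER_CUBIC)
    for k in P:
        p=proj(c,P[k])[0]; q=((p-[x0,y0]+.5)*sc).astype(int); cv2.drawMarker(v,tuple(map(int,q)),(0,0,255),0,8,1); cv2.putText(v,k,(int(q[0])+3,int(q[1])-3),0,.4,(255,0,0),1)
    cv2.imwrite(f"pics/{out}.png",v)
a=[cv2.imread(f"pics/p{i}.png") for i in (1,2,3,4)]
print([x.shape for x in a])
cv=np.zeros((600,800,3),np.uint8)
E
python3 - <<'E'
import cv2,numpy as np
a=[cv2.imread(f"pics/p{i}.png") for i in (1,4)]
h=max(x.shape[0] for x in a)
cv2.imwrite("pics/p14.png",np.vstack([cv2.copyMakeBorder(x[:300],0,0,0,600-x.shape[1],0) for x in a]) if 0 else a[0])
E
```

```text
[(420, 540, 3), (390, 780, 3), (540, 540, 3), (450, 570, 3)]
```

View pics/p1.png

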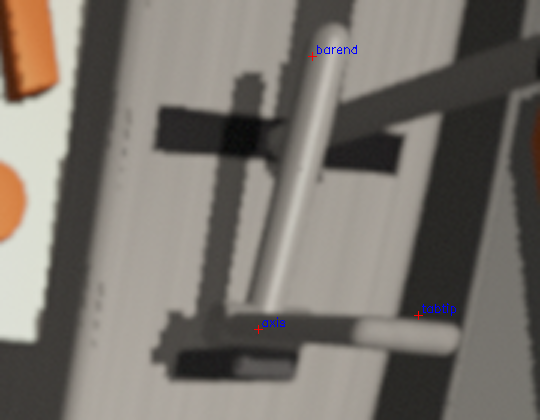

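View pics/p2.png

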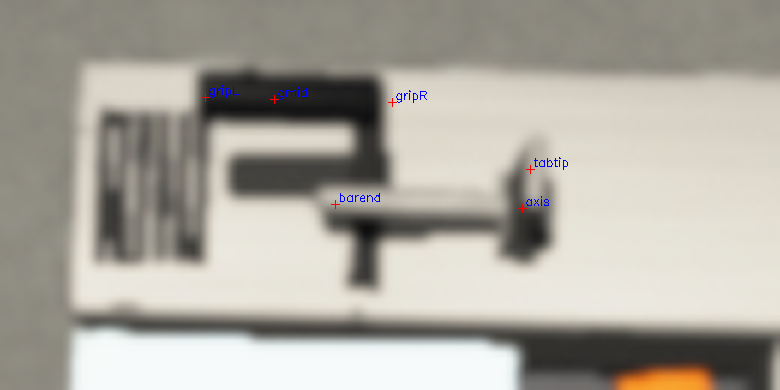

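View pics/p3.png

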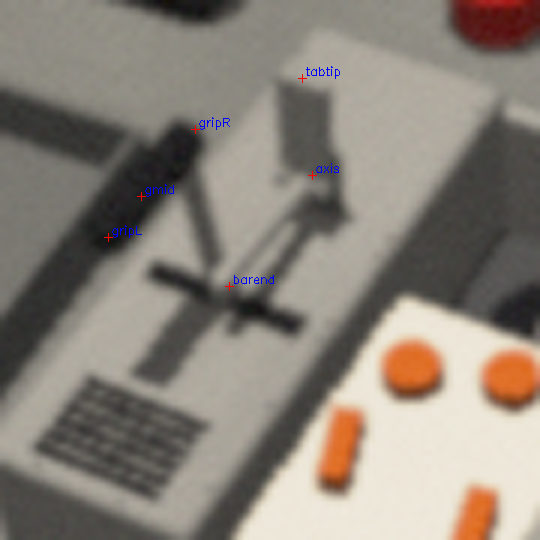

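View pics/p4.png

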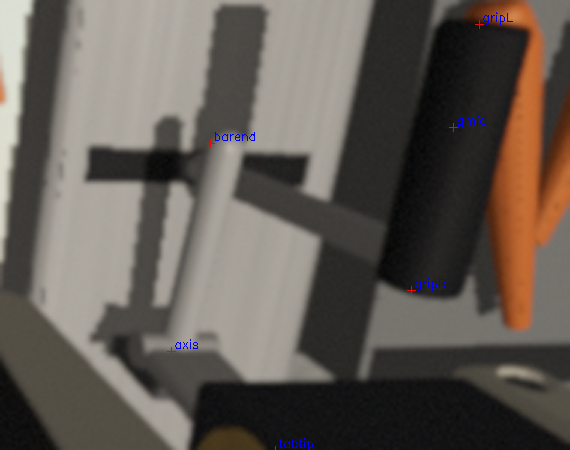

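```bash
python3 -c "
from h import *
X=G(112,8,300);print(X)
go(*X,-0.037,grip=0,n=11,step=44,ang=.148)"
```

```text
[640.56927721  -6.44852992 300.        ]
pose [462.7 329.4 220.9] yaw 1.535 dist [ 177.9 -335.9   79.1] dyaw -1.572 g 0.389 F [-0.4 -0.2  0.9] t 12.2 q [ 0.57 -0.12  1.71 -0.    1.53 -0.96]
[[[-3.7, -0.9, -2.2, 0.148, 0.0], [-3.4, -0.9, -2.7, 0.148, 0.0], [-2.9, -0.9, -3.1, 0.148, 0.0], [-2.4, -0.9, -3.5, 0.148, 0.0], [-1.9, -0.9, -3.9, 0.148, 0.0], [-1.3, -0.9, -4.1, 0.148, 0.0], [-0.7, -0.9, -4.3, 0.148, 0.0], [-0.1, -0.9, -4.3, 0.148, 0.0], [0.5, -0.7, -3.5, 0.148, 0.0], [-0.0, 0.0, -0.0, 0.148, 0.0], [0.0, 0.0, 0.0, 0.092, 0.0]]]
```

Call:
step_arm(plan=[[[-3.7,-2.5,-2.2,0.148,0.0],[-3.4,-2.5,-2.7,0.148,0.0],[-2.9,-2.5,-3.1,0.148,0.0],[-2.4,-0.5,-3.5,0.148,0.0],[-1.9,0,-3.9,0.148,0.0]]])

```text
clock: 12.7
eef_pos: [561.6, 139.3, 301.3]
eef_rot: [0.653, -0.653, -0.277, 0.265]
ft_force: [1.0, -0.1, -0.6]
gripper_width: 0.005
```

```bash
python3 -c "
from h import *
X=G(112,8,300);
go(*X,-0.037,grip=0,n=5,step=44,ang=.148)"
```

```text
pose [561.6 139.3 301.3] yaw 0.786 dist [  79.  -145.8   -1.3] dyaw -0.823 g 0.005 F [ 1.  -0.1 -0.6] t 12.7 q [ 0.2  -0.11  1.58  0.    1.66 -0.59]
[[[-1.3, 0.0, -4.2, 0.148, 0.0], [-0.6, 0.0, -4.4, 0.148, 0.0], [0.0, 0.0, -4.4, 0.148, 0.0], [0.5, 0.0, -3.3, 0.148, 0.0], [-0.0, 0.0, -0.0, 0.148, 0.0]]]
```

Call:
step_arm(plan=[[[-1.3,0.0,-4.2,0.148,0.0],[-0.6,0.0,-4.4,0.148,0.0],[0.0,0.0,-4.0,0.148,0.0],[0.5,0.0,-2.5,0.148,0.0],[0.0,0.0,0.0,0.14,0.0]]])

```text
clock: 13.2
eef_pos: [638.9, -7.0, 298.6]
eef_rot: [0.709, -0.705, -0.017, 0.008]
ft_force: [-0.9, 0.8, -0.0]
gripper_width: 0.006
```

```bash
python3 -c "
from h import *
X=G(112,8,300);
go(*X,-0.037,grip=0,n=2,step=44,ang=.148)"
```

```text
pose [638.9  -7.  298.6] yaw 0.035 dist [1.6 0.5 1.4] dyaw -0.072 g 0.006 F [-0.9  0.8 -0. ] t 13.2 q [-0.05  0.02  1.45  0.01  1.65 -0.09]
[[[0.16, -0.14, 0.05, 0.072, 0.0], [0.0, 0.0, 0.0, -0.0, 0.0]]]
```

Call:
step_arm(plan=[[[0.15,0,0.05,0.07,0.0],[0,0,0,0,0]]])

```text
clock: 13.4
eef_pos: [641.0, -7.9, 296.7]
eef_rot: [0.709, -0.705, 0.011, -0.02]
ft_force: [-0.2, -0.5, 0.6]
gripper_width: 0.004
```

```bash
python3 -c "
from h import *
X=G(112,8,215);
go(*X,-0.037,grip=0,n=3,step=40,ang=.148)
shot('wrist','w9',1.4);shot('side','s9',3.5,(180,90,340,250))"
```

```text
pose [641.   -7.9 296.7] yaw -0.044 dist [ -0.4   1.5 -81.7] dyaw 0.007 g 0.004 F [-0.2 -0.5  0.6] t 13.4 q [-0.06  0.03  1.45  0.01  1.65 -0.01]
[[[-0.0, 4.0, 0.1, -0.007, 0.0], [-0.0, 4.0, 0.1, -0.0, 0.0], [-0.0, 0.17, 0.0, -0.0, 0.0]]]
```

View pics/w9.png

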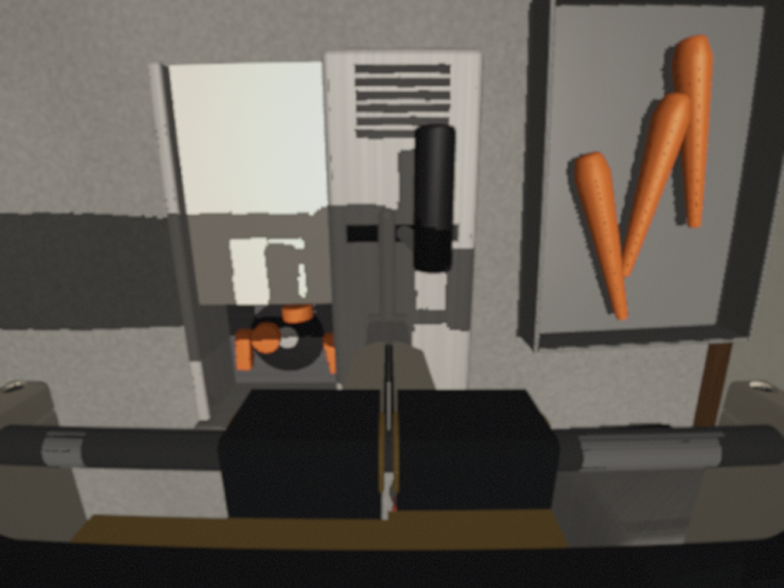

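View pics/s9.png

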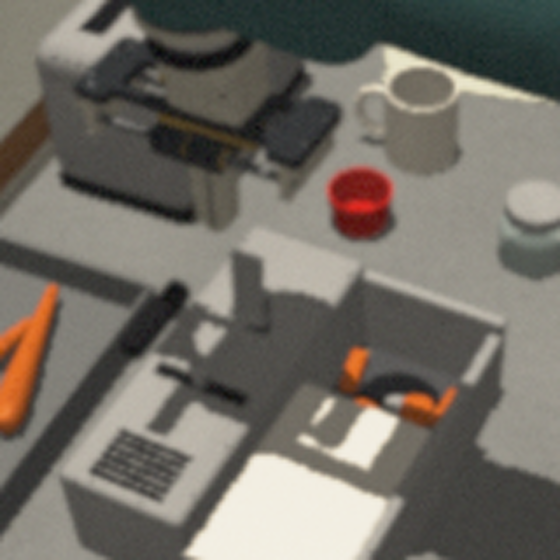

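Call:
step_arm(plan=[[[0,4.0,0.15,-0.007,0.0],[0,3.6,0.05,0,0.0],[0,0,0,0,0.0]]])

```text
clock: 13.8
eef_pos: [641.8, -4.1, 220.2]
eef_rot: [0.709, -0.705, 0.003, -0.014]
ft_force: [-0.6, 0.1, -0.0]
gripper_width: 0.006
```

```bash
python3 -c "
from h import *
X=G(112,8,213);
go(*X,-0.037,grip=0,n=3,step=40,ang=.148)
shot('side','s10',3.5,(180,90,340,250))"
```

```text
pose [641.8  -4.1 220.2] yaw -0.024 dist [-1.2 -2.3 -7.2] dyaw -0.013 g 0.006 F [-0.6  0.1 -0. ] t 13.8 q [-0.05  0.04  1.56  0.01  1.53 -0.03]
[[[-0.1, 0.7, -0.2, 0.013, 0.0], [0.0, 0.0, 0.0, -0.0, 0.0], [0.0, 0.0, 0.0, -0.0, 0.0]]]
```

View pics/s10.png

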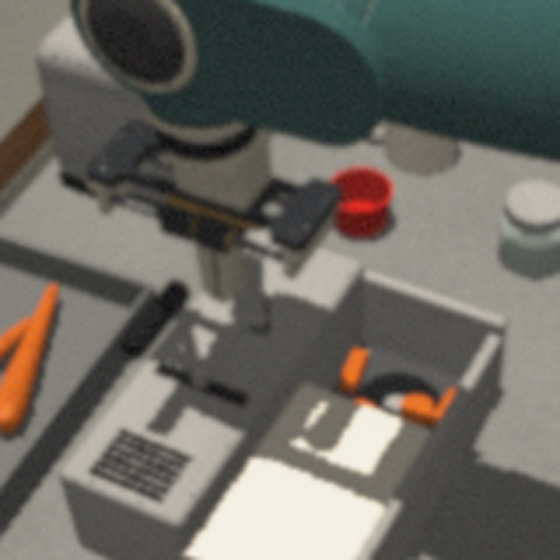

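Call:
step_arm(plan=[[[-0.1,0.5,-1.6,0.013,0.0],[0,0,-1.0,0,0.0],[0,0,-1.0,0,0.0],[0,0.1,-1.0,0,0.0]]])

```text
clock: 14.25
eef_pos: [641.1, -52.3, 223.1]
eef_rot: [0.709, -0.705, 0.004, -0.021]
ft_force: [0.1, 1.1, -0.9]
gripper_width: 0.001
```

```bash
python3 -c "
from h import *
X=G(112,-42,208.5);
go(*X,-0.037,grip=0,n=3,step=10,ang=.148)
"
```

```text
pose [641.1 -52.3 223.1] yaw -0.034 dist [ -2.4  -4.1 -14.6] dyaw -0.003 g 0.001 F [ 0.1  1.1 -0.9] t 14.25 q [-0.13  0.04  1.56  0.01  1.52 -0.09]
[[[-0.1, 1.0, -0.3, 0.003, 0.0], [-0.1, 0.5, -0.1, -0.0, 0.0], [0.0, 0.0, 0.0, -0.0, 0.0]]]
```

Call:
step_arm(plan=[[[0,1.1,-0.5,0,0.0],[0,0.7,-0.7,0,0.0],[0,0.8,-0.7,0,0.0]]])

```text
clock: 14.55
eef_pos: [641.7, -74.0, 197.6]
eef_rot: [0.709, -0.705, 0.003, -0.022]
ft_force: [-1.1, 1.4, 1.1]
gripper_width: 0.006
```

```bash
python3 -c "
from h import *
X=G(112,-62.7,186.8);
go(*X,-0.037,grip=0,n=3,step=10,ang=.148)
"
```

```text
pose [641.7 -74.  197.6] yaw -0.035 dist [ -3.7  -3.1 -10.8] dyaw -0.002 g 0.006 F [-1.1  1.4  1.1] t 14.55 q [-0.16  0.05  1.58  0.01  1.48 -0.12]
[[[-0.3, 0.9, -0.3, 0.002, 0.0], [-0.06, 0.17, -0.05, -0.0, 0.0], [0.0, 0.0, 0.0, -0.0, 0.0]]]
```

Call:
step_arm(plan=[[[-0.1,0.8,-0.5,0,0.0],[-0.1,0.7,-0.4,0,0.0],[0,0.1,0,0,0.0]]])

```text
clock: 14.85
eef_pos: [639.2, -84.4, 177.8]
eef_rot: [0.709, -0.705, 0.004, -0.021]
ft_force: [-0.7, -1.0, 0.6]
gripper_width: 0.003
```

```bash
python3 -c "
from h import *
X=G(112,-71,180);
go(*X,-0.037,grip=0,n=3,step=10,ang=.148)
"
```

```text
pose [639.2 -84.4 177.8] yaw -0.036 dist [-1.5 -1.   2.2] dyaw -0.001 g 0.003 F [-0.7 -1.   0.6] t 14.85 q [-0.18  0.06  1.61  0.01  1.45 -0.14]
[[[-0.15, -0.22, -0.11, 0.001, 0.0], [0.0, 0.0, 0.0, -0.0, 0.0], [0.0, 0.0, 0.0, -0.0, 0.0]]]
```

Call:
step_arm(plan=[[[0,-2,-0.3,0,0.0],[0,-4,-0.3,0,0.0],[0,-4.5,0,0,0.2],[0,-4,0,0,0.5],[-1,0,0,0,0.5]]])

```text
clock: 15.35
eef_pos: [624.6, -90.6, 324.4]
eef_rot: [0.709, -0.705, 0.006, -0.019]
ft_force: [0.6, -0.7, -0.1]
gripper_width: 0.211
```

```bash
python3 -c "
from h import *
X=G(137,80,320);print(X)
go(*X,-0.037,grip=0.6,n=5,step=42,ang=.148)
shot('wrist','w11',1.4);shot('side','s11',3.5,(180,90,340,250))
"
```

```text
[668.21555887  64.57740274 320.        ]
pose [624.6 -90.6 324.4] yaw -0.035 dist [ 43.6 155.2  -4.4] dyaw -0.002 g 0.211 F [ 0.6 -0.7 -0.1] t 15.35 q [-0.19 -0.    1.43  0.01  1.69 -0.15]
[[[1.0, 0.1, 4.1, 0.002, 0.6], [1.0, 0.1, 4.1, -0.0, 0.6], [1.0, 0.1, 4.1, -0.0, 0.6], [0.8, 0.1, 3.4, -0.0, 0.6], [0.0, 0.0, 0.0, -0.0, 0.6]]]
```

View pics/w11.png

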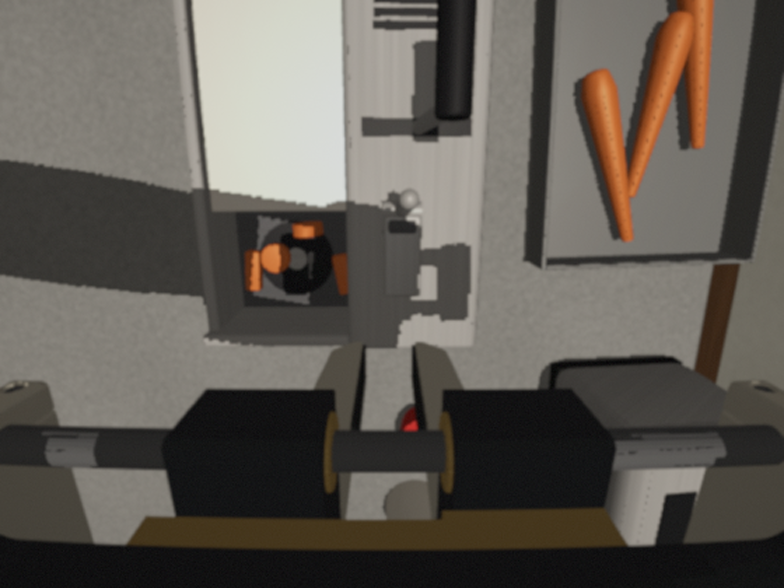

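View pics/s11.png

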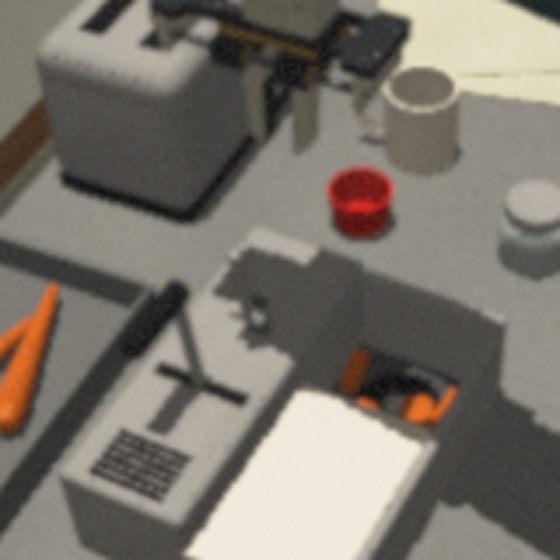

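Call:
step_arm(plan=[[[1.0,0.1,4.1,0.002,0.6],[1.0,0.1,4.1,0,0.6],[1.0,0.1,4.1,0,0.6],[0.7,0.5,2.6,0,0.6],[0.0,0.0,0.0,0,0.6]]])

```text
clock: 15.95
eef_pos: [666.0, 61.9, 303.6]
eef_rot: [0.709, -0.705, 0.013, -0.016]
ft_force: [-0.8, -1.0, -0.7]
gripper_width: 0.601
```

```bash
python3 -c "
from h import *
X=G(137,80,220);print(X)
shot('wrist','w12',1.4);shot('top','t12',3,(190,100,370,230))
c=r.camera_info('wrist')
for P in [G(137,32,214),G(137,108,214),G(137,80,214)]: print(proj(c,P)*1.4)
go(*X,-0.037,grip=0.6,n=5,step=30,ang=.148)
"
```

```text
[668.21555887  64.57740274 220.        ]
[[391.65911496 377.75685095]]
[[391.61330318 258.23590201]]
[[391.63425514 304.71216307]]
pose [665.6  59.5 304.7] yaw -0.041 dist [  2.6   5.1 -84.7] dyaw 0.004 g 0.602 F [-0.9  0.3 -0.5] t 16.05 q [0.05 0.09 1.37 0.01 1.67 0.09]
[[[0.1, 3.0, 0.2, -0.004, 0.6], [0.1, 3.0, 0.2, -0.0, 0.6], [0.1, 2.5, 0.2, -0.0, 0.6], [0.0, 0.0, 0.0, -0.0, 0.6], [0.0, 0.0, 0.0, -0.0, 0.6]]]
```

View pics/w12.png

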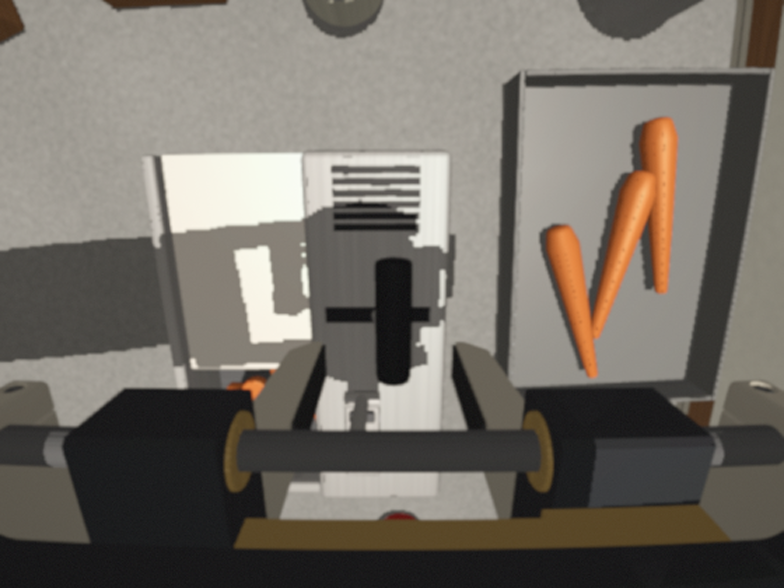

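Run:
```python
from g import *
c=r.camera_info('wrist')
print(tri(c,(393/1.4,320/1.4),top,(220+291/6-.4,115+98/6-.4)))
```

```text
(array([667.98516989,  56.88121293, 218.04458844]), np.float64(1.6673067195774316))
```

Call:
step_arm(plan=[[[0.2,3.0,0.3,0,0.6],[0.1,3.0,0.2,0,0.6],[0.05,2.2,0.1,0,0.6],[0,0,0,0,0.6]]])

```text
clock: 16.45
eef_pos: [669.2, 61.3, 219.5]
eef_rot: [0.709, -0.705, 0.014, -0.018]
ft_force: [-0.5, 0.1, 0.1]
gripper_width: 0.6
```

```bash
python3 -c "
from h import *
X=G(137,80,219)
go(*X,-0.037,grip=0.6,n=2,step=30,ang=.148)
"
```

```text
pose [669.2  61.3 219.5] yaw -0.045 dist [-0.9  3.3 -0.5] dyaw 0.008 g 0.6 F [-0.5  0.1  0.1] t 16.45 q [0.05 0.11 1.48 0.   1.54 0.1 ]
[[[-0.11, 0.05, 0.32, -0.008, 0.6], [0.0, 0.0, 0.0, -0.0, 0.6]]]
```

Call:
step_arm(plan=[[[-0.1,0.1,0.3,-0.008,0],[0,0.1,0,0,0],[0,0.1,0,0,0],[0,0.1,0,0,0],[0,0.1,0,0,0]]])

```text
clock: 16.95
eef_pos: [669.0, 62.4, 219.1]
eef_rot: [0.709, -0.705, 0.01, -0.017]
ft_force: [2.6, 0.2, 2.6]
gripper_width: 0.231
```

Call:
step_arm(plan=[[[0,0,0,0,0],[0,0,0,0,0]]])

```text
clock: 17.15
eef_pos: [669.1, 62.4, 219.2]
eef_rot: [0.709, -0.705, 0.01, -0.017]
ft_force: [0.8, -1.0, -3.2]
gripper_width: 0.228
```

```bash
python3 -c "
from h import *
X=G(137,80,220)
go(*X,-0.037,grip=0.6,n=1,step=30,ang=.148)
"
```

```text
pose [669.1  62.4 219.2] yaw -0.039 dist [-0.9  2.2  0.8] dyaw 0.002 g 0.228 F [ 0.8 -1.  -3.2] t 17.15 q [0.05 0.11 1.49 0.   1.53 0.09]
[[[-0.09, -0.08, 0.21, -0.002, 0.6]]]
```

Call:
step_arm(plan=[[[-1.2,-0.05,0,0,0],[-1.2,0.05,0,0,0],[-1.2,0.2,0,0,0],[-1.2,0.3,0,0,0]]])

```text
clock: 17.55
eef_pos: [620.1, 64.2, 214.1]
eef_rot: [0.709, -0.705, 0.008, -0.019]
ft_force: [8.8, -0.2, -6.9]
gripper_width: 0.224
```

```bash
python3 -c "
from h import *
X=G(78.3,77,210)
go(*X,-0.037,grip=0,n=2,step=30,ang=.148)
"
```

```text
pose [620.1  64.2 214.1] yaw -0.039 dist [-10.7  -0.4  -4.1] dyaw 0.002 g 0.224 F [ 8.8 -0.2 -6.9] t 17.55 q [0.06 0.   1.61 0.   1.52 0.1 ]
[[[-1.1, 0.4, -0.1, -0.002, 0.0], [0.0, 0.0, 0.0, -0.0, 0.0]]]
```

Call:
step_arm(plan=[[[-1.1,0.5,0,0,0],[-1.1,0.5,0,0,0],[-0.6,0.3,0,0,0]]])

```text
clock: 17.85
eef_pos: [591.8, 65.1, 201.2]
eef_rot: [0.708, -0.705, 0.005, -0.023]
ft_force: [44.1, -1.3, -0.8]
gripper_width: 0.228
```

```bash
python3 -c "
from h import *
X=G(63,77,203)
go(*X,-0.037,grip=0,n=2,step=30,ang=.148)
"
```

```text
pose [591.8  65.1 201.2] yaw -0.039 dist [ 2.4 -0.8  1.8] dyaw 0.002 g 0.228 F [44.1 -1.3 -0.8] t 17.85 q [ 0.07 -0.06  1.69  0.    1.49  0.1 ]
[[[0.24, -0.18, -0.07, -0.002, 0.0], [0.0, 0.0, 0.0, -0.0, 0.0]]]
```

Call:
step_arm(plan=[[[-0.05,0,0,0,0],[-0.05,0,0,0,0],[-0.05,0,0,0,0]]])

```text
clock: 18.15
eef_pos: [593.6, 65.1, 202.2]
eef_rot: [0.709, -0.705, -0.002, -0.029]
ft_force: [17.2, 0.2, -7.0]
gripper_width: 0.228
```

Call:
step_arm(plan=[[[-0.05,0,0,0,0],[-0.05,0,0,0,0],[-0.05,0,0,0,0]]])

```text
clock: 18.45
eef_pos: [593.6, 65.2, 202.1]
eef_rot: [0.709, -0.705, -0.006, -0.033]
ft_force: [16.7, 0.5, -5.3]
gripper_width: 0.229
```

```bash
python3 -c "
from h import *
X=G(63,77,203)
go(*X,-0.037,grip=0,n=1,step=30,ang=.148)
shot('wrist','w13',1.4);shot('side','s13',2.2,(150,90,360,360));shot('top','t13',2.6,(130,110,430,320))
go(*X,-0.037,grip=0,n=1,step=30,ang=.148)
"
```

```text
pose [593.6  65.2 202.1] yaw -0.039 dist [ 0.6 -0.8  0.9] dyaw 0.002 g 0.229 F [16.7  0.5 -5.3] t 18.45 q [ 0.07 -0.07  1.7   0.    1.46  0.1 ]
[[[0.06, -0.09, -0.08, -0.002, 0.0]]]
pose [593.5  65.1 202. ] yaw -0.039 dist [ 0.6 -0.8  1. ] dyaw 0.002 g 0.23 F [16.9 -0.7 -6.8] t 18.6 q [ 0.07 -0.07  1.7   0.    1.46  0.1 ]
[[[0.06, -0.1, -0.08, -0.002, 0.0]]]
```

View pics/w13.png

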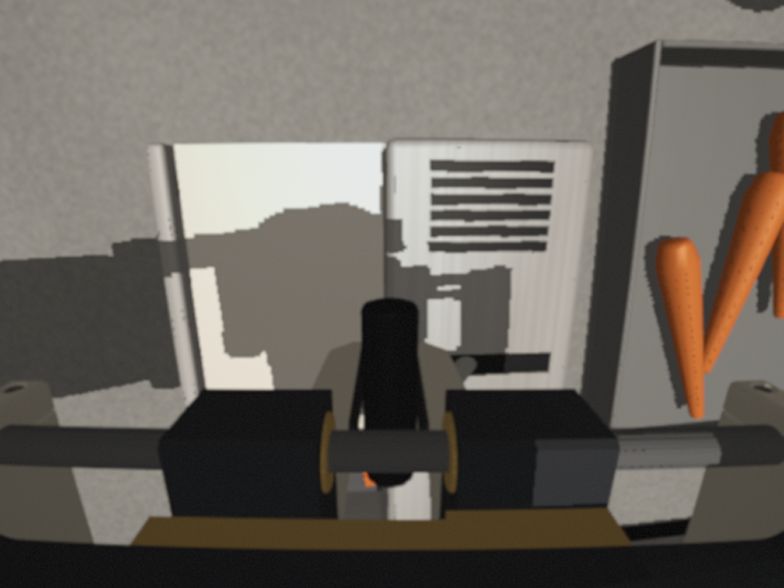

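View pics/s13.png

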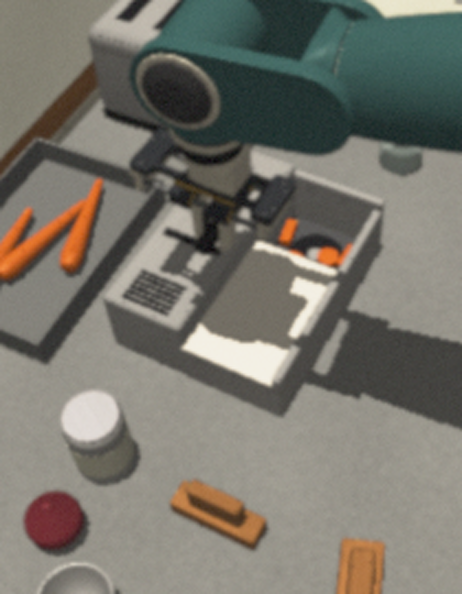

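View pics/t13.png

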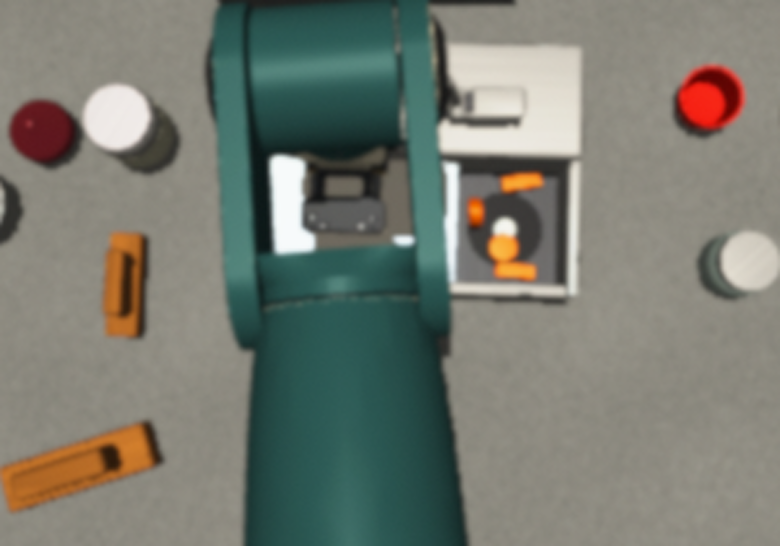

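```bash
python3 -c "
from station import r
print(r.hand_in()); s=r.get_state(); print(s['clock'],s['eef_pos'],s['ft_force'],s['gripper_width'])"
```

```text
the job is handed in; nothing more can be done
None
the job is handed in; nothing more can be done
```

I did every step in the order you gave and handed the job in at about 18.6 s with the gripper still holding the lever fully pulled; `hand_in()` gives no verdict.

- **Offcuts:** I pushed all four carrot offcuts into the hopper with the scraper of the stated size (measured about 114 x 35 mm). The last top picture shows all four in the well, one slice tilted on edge. I did not measure their heights.
- **Scraper:** it stands upright on the counter to the left of the grinder, let go and clear of the machine.
- **Catch:** flipped to about 1.4 rad, worked out from the fingertip position. The pictures show the tab level and the bar upright.
- **Lever:** gripped on the black bar, about 21 mm between the fingers. The tool was within about 1 mm of the fully pulled position, with the lever against its stop.
    - **Force:** it settled at about 17 N against the 9 N spring. It briefly read 44 N when the lever first met the stop, which is above the 40 N limit for the arm and gripper body but was at the fingers. I eased it off straight away.
- **Other things on the counter:** the ones visible in the last pictures look unmoved.

Two measurements disagreed slightly. Wrist-camera positions differed by up to about 4 mm between views near the deck's open end, and the housing's top corners measured about 4 mm inside their stated places, probably because the edges are rounded. Neither caused any trouble.

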